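Slide a utensil hanger into the galley rail until its catch clicks

ROBOT

A 6-joint arm with a two-finger parallel gripper is mounted at the origin on the work surface. World frame = base frame: x ahead of the robot, y to its left, z up, the work surface at z = 0. Lengths are in m, angles in rad, forces in N, time in s.
With the tool pointing down it reaches from about 0.35 to 0.875 m from the base axis. Payload 4.2 kg.
Tool frame: the origin (TCP) lies midway between the tips of the shut fingers; the grasp point (between the pads) lies 19 mm behind it; z points along the fingers, y is the direction in which the jaws open and shut (so a half turn about z gives the same grasp; the last joint's range is limited). The gripper opens to 87 mm and grips with 3 to 60 N. Pads are 19 mm wide; open, the fingers measure 117 mm over their backs; the gripper's body (75 mm by 190 mm) begins 51 mm behind the grasp point.
Start: joints at [1.367, 0.385, 0.008, 0, -1.194, -0.259], TCP at [0.279, 0.559, 0.223] pointing down, gripper open.
Joint ranges: [-3.14, 3.14], [-1.21, 2.06], [-1.07, 1.41], [-3.16, 2.05], [-2.99, -0.16], [-3.1, 3.1]. Speed limits (rad/s): [2.79, 2.79, 3.14, 3.14, 3.14, 3.14].

INTERFACE

Orientations are given as a unit quaternion [w, x, y, z].
In Python, from bench import arm gives the robot as it stands. The module is installed in compiled form; this text tells all that it offers.
- The arm moves only by the tool jog_arm, never from a script. Its argument "commands" is a list of rows, each a list of 3 entries, a list of its own where there are three numbers: the turn, a rotation vector about the tool's x, y, z in rad, then the shift along the tool's x, y, z in m, then the gripper command: -1 is shut, 1 is fully open, values between are in proportion. In form: [[[rx, ry, rz], [dx, dy, dz], claw], ...]. A call has 1 to 10 rows; each row is the pose to reach, as a shift and turn from the pose measured when the call began, along the tool's axes at that moment; what a row does not reach only later rows make up. A row lasts 1/8 s, in which the tool goes at most 62.5 mm and 10.7 degrees, less where a joint would pass 70% of its speed; a pose out of reach is approached as far as the arm can. A call with a gripper value outside its range is refused whole. The fingers move at their own pace and stop on an object; "grip_force" is the grip in N (left out, the last holds). Time passes only in rows, so rows that repeat a pose let the fingers close. It gives the time, the measured TCP pose, the force and the opening at its end, in the units of the state.
- arm.read_state(): the state, without advancing time (a new reading comes with each control period).
- arm.capture(name): name is "scene" or "side" or "wrist"; returns the picture (420x560x3 uint8, blue, green, red); there is no depth.
- arm.calibration(name): a dict with "mtx" (3x3 intrinsics, pixels), "origin" and "orientation" of the camera in the world. Camera axes: x right, y up, looking along -z (the intrinsics and any distortion apply to the point x, -y, -z); pixel columns grow to the right and rows downward; lengths in m; the calibration is good to about 2 mm. The wrist camera is an equidistant fisheye: a pixel r from the principal point sees the ray r / f radians off the axis. A picture is of the moment at which its call begins: read the wrist's pose just before it. calibration takes no time and is no camera call; for the wrist camera it gives the pose at the moment of the call.
- arm.job_done(): hands the job in, once; it reports no verdict.
Trained networks look in the newest picture that a camera, given by its name, has taken for a name from the list of things; names that differ only in an ending like _2 or _b are one class to them, and where a whole thing is asked for, a point or a joint stands for the part that bears it (a point fixed in the world has none). Each returns a list of dicts, best first, with "p" (0 to 1); they miss things now and then, are a little off and sometimes report something else, mostly with a low value. They report only what shows in the picture. A call takes as long as a camera call. They do not tell look-alikes from the thing itself.
- arm.regions_of(name, camera): "region" (420x560 bool, what is visible of it) and "xy" ([column, row] in pixels, amid what is visible of it).
- arm.mark_of(name, camera): "xy" ([column, row] in pixels: a listed point, or the origin of a listed thing).
The state is a dict: "time": time; "joint_pos": joint angles; "qd": joint speeds; "joint_torque": joint torques, N m; "position": TCP position; "tool_rot": TCP orientation; "force": force on the tool from outside, world axes, zero at the start; "torque": the same for the moment, N m; "grip_width": finger opening in m.
Only numpy, scipy, OpenCV 4.12 (cv2) and the standard library are available. Lean on these libraries where they do the work, as an engineer would, in place of code of your own. Each camera call takes 0.05 s, during which the arm holds its last target.

TASK

Pick up the utensil hanger by its flat upright tab, feed its foot into the open end of the raised aluminium rail with the wire hook on the robot's side, and slide it gently along, never forcing it, until the spring catch on the far side of the dark clamp has snapped in behind the hanger's front shoulder and the rubber buffer is left pressed in. Then let go, leaving the hanger held in the rail, and leave everything else on the shelf where it is.

Things in the scene. Friction and masses are not known exactly. Their poses are not given: they have to be found in the camera images.
- hanger: The loose utensil hanger, 0.09 to 0.18 kg, standing on its foot. Origin: centre of the foot's underside; z up, +x the way it goes into the rail, +y the side with the wire hook. In mm: steel foot 46 long (x) with round ends, 20 wide (y), 6 thick; above it a neck 30 long and 8 wide up to z 20. The wire hook, 6 thick, reaches out from the shoe to y = 57 at z 12 to 28. Whole height 86.
- hanger_tab (a point): Centre of the hanger's flat upright tab, 58 mm above the foot's underside: the place to grip it, fingers closing along the hanger's y. The tab is 34 mm long (x), 12 thick (y), from 30 to 86 mm above the foot's underside. Axes as the hanger's.
- hanger_shoe (a point): Centre of the hanger's grey shoe, 25 mm above the foot's underside. The shoe is 46 mm long (x), 24 wide (y), 10 thick, and has a gap 18 long (x -9 to +9) cut 8 deep into its -y side, which leaves a 14 mm long shoulder before and behind the gap. Axes as the hanger's.
- rail: Fixed aluminium rail, 260 mm long, 31 wide, on two wooden posts on a plank 270 x 90 x 12. Origin at shelf level straight below the open end; +x along the rail, the way the hanger slides; z up; +y the robot's side (hook side). Inside, the channel is 23 wide and 10 high; lips 4 thick, tops at 128; slot between them 12 wide. Rail and clamp must never feel more than 25 N from the hanger.
- rail_mouth (a point): Middle of the channel's floor at the open end, 114 mm above the shelf. The hanger's origin passes here, 0 to 4 mm higher, 1.5 mm to spare on either side of the foot. From 20 to 45 mm inside, a sprung anti-rattle strip ramps up from the floor; from there on it presses the foot up against the lips (origin then 118 mm above the shelf) with 3 to 5 N, so sliding drags steadily by some 1 to 6 N.
- rail_end (a point): Middle of the channel's floor at the closed end, 260 mm from the open end. Between the two ends a dark steel clamp is fixed on the rail, at a place that differs each time and is to be found by feel or by eye: the back face of its catch lies 110 to 190 mm from the open end. With the hanger home, its origin is 6 to 9 mm short of that face . The clamp's top is 143 mm above the shelf.
- catch (a joint): Spring catch on the clamp, rail's -y side: a 15 mm long wedge, 12 of it a 32 degree ramp facing the open end, in the path of the hanger's front shoulder. Value (m): 0 = sprung out, grows to 0.003 to 0.0065 as the shoulder pushes it aside (0.9 N plus 450 N/m), back to 0 once it has passed. It first resists when the hanger's origin is about 32 to 38 mm short of its back face.
- buffer (a joint): Sprung rubber button on the clamp that meets the front of the hanger's shoe. Value (m): 0 = free, grows along the rail as it is pressed in, 1200 N/m, hard stop at 0.010. First touched 3 mm before the catch can snap in, so the hanger must press it in by over 0.003; when let go, the catch keeps the hanger from coming back, so the buffer stays pressed in by 0.003 or more.
- tins: stack of three white plastic lunch tins in a wire carrier, 106 x 156 x 172 high; origin under its centre. Bystander.
- percolator: round steel camping percolator, 110 across, 188 high, handle and spout on opposite sides; origin under its centre. Bystander.
- funnel: yellow funnel standing wide rim down, 94 across, 85 high; origin under its centre. Bystander.
- spoon: short wooden spoon lying flat, 180 long. Bystander.
- saucepan: small enamel saucepan, 144 across, 70 high, handle reaching 190 from the centre along its own +x; origin under its centre. Bystander.
- mug: white mug, 80 across, 80 high; origin under its centre. Bystander.
Not all that is in view belongs to the job. There is more than one size of the hanger; the one meant has the size given above.

How it is judged:
On the way, in this order (a step that is already met when the one before it is completed fails the run):
1. the hanger's foot has entered the open end of the rail (x of hanger in the frame of rail above 0 m and y of hanger in the frame of rail between -0.004 and 0.004 m and z of hanger in the frame of rail between 0.111 and 0.121 m), for 0.1 s.
2. inside the rail, the hanger's shoulder pushes the spring catch aside (x of hanger in the frame of rail above 0.06 m and y of hanger in the frame of rail between -0.004 and 0.004 m and z of hanger in the frame of rail between 0.111 and 0.121 m and value of joint catch above 0.002 m).
At the end, for the whole second after the job is handed in: The hanger stands at rest and upright (within 0.12 rad) with its foot in the rail's channel (within 4 mm across, origin 111 to 121 mm above the shelf), the catch has sprung back (under 2 mm) behind its front shoulder, and the buffer is left pressed in by more than 1.5 mm (x of hanger in the frame of rail above 0.08 m and y of hanger in the frame of rail between -0.004 and 0.004 m and z of hanger in the frame of rail between 0.111 and 0.121 m and value of joint catch below 0.002 m and value of joint buffer above 0.0015 m and angle between hanger's own z axis and vertical below 0.12 rad and linear speed of hanger below 0.02 m/s); the robot touches nothing.
It fails at once if the hanger is forced: more than 25 N between it and the rail with its clamp (contact force between hanger and rail above 25 N).
It fails at once if something else on the shelf is moved by more than 30 mm (distance of any of tins, percolator, funnel, spoon, saucepan, mug from where it was at the start of the episode above 0.03 m).
It also fails if it takes over 72 s, if anything falls off the work surface, if the arm or the gripper's body presses on something with over 40 N, if the wrist force passes 120 N, or if a joint passes its speed limit or range.

## Working session

There is one attempt and no reset: what is moved stays moved. The work goes in short steps, Python scripts to look and compute and a tool call to move; the robot and the scene stay as the last step left them, time stands still between calls to the robot, and variables do not carry over. Pictures are saved under pics/ and viewed, and the job is handed in when it is done.

Besides the shell and the picture viewer there is one more tool, called in YAML: its name, and indented under it one key for each argument. jog_arm: Moves the arm, as the interface text tells. Its arguments: {"type":"object","properties":{"commands":{"type":"array"},"grip_force":{"type":"number"}},"required":["commands"]}

```bash
mkdir -p pics; ls; cat > h.py <<'E'
import numpy as np, cv2
from bench import arm
from scipy.spatial.transform import Rotation as R
def rot(q): return R.from_quat([q[1],q[2],q[3],q[0]])
E
python3 - <<'E'
from h import *
s=arm.read_state(); print({k:np.round(v,4).tolist() for k,v in s.items()})
for n in ["scene","side","wrist"]:
    im=arm.capture(n); cv2.imwrite(f"pics/{n}0.png",im)
    c=arm.calibration(n); print(n,{k:(np.round(v,4).tolist() if not isinstance(v,str) else v) for k,v in c.items()})
    for t in ["hanger","hanger_tab","hanger_shoe","rail_mouth","rail_end","rail"]:
        try: print(t,[(np.round(d["xy"],1).tolist(),round(d["p"],2)) for d in arm.mark_of(t,n)])
        except Exception as e: print(t,e)
E
```

```text
pics
{'time': 0.0, 'joint_pos': [1.3666, 0.3855, 0.0066, -0.0005, -1.194, -0.2586], 'qd': [0.0002, 0.0013, 0.0004, 0.0006, -0.0001, 0.0004], 'joint_torque': [-0.0001, -39.0668, 18.7402, 4.22, 0.011, -0.0002], 'position': [0.2788, 0.5587, 0.2215], 'tool_rot': [0.0011, 0.9733, -0.2294, -0.0002], 'force': [0.0088, 0.8982, -0.2935], 'torque': [0.0539, 0.0212, 0.0235], 'grip_width': 0.0871}
scene {'mtx': [[520.7142, 0.0, 275.0059], [0.0, 520.7142, 209.0919], [0.0, 0.0, 1.0]], 'origin': [1.2822, -0.4294, 1.1606], 'orientation': [0.8083, 0.2862, 0.1618, 0.4884]}
hanger [([175.1, 243.5], 0.97), ([140.3, 240.6], 0.71), ([169.9, 195.0], 0.68)]
hanger_tab [([133.0, 221.0], 0.94), ([162.2, 183.0], 0.89), ([165.4, 233.5], 0.79)]
hanger_shoe [([168.5, 190.7], 0.95), ([133.5, 232.9], 0.81), ([173.8, 242.0], 0.76), ([160.8, 323.2], 0.53)]
rail_mouth [([258.8, 212.6], 0.57)]
rail_end [([347.3, 183.3], 0.85)]
rail [([260.8, 239.3], 0.92)]
side {'mtx': [[533.0675, 0.0, 276.3952], [0.0, 533.0675, 211.5616], [0.0, 0.0, 1.0]], 'origin': [1.2824, 1.0014, 0.938], 'orientation': [0.2638, 0.1496, 0.438, 0.8462]}
hanger [([292.0, 174.8], 0.73), ([249.4, 168.9], 0.53), ([249.3, 181.6], 0.46)]
hanger_tab [([290.2, 156.1], 0.77), ([247.6, 150.1], 0.73), ([249.8, 170.0], 0.68)]
hanger_shoe [([251.9, 160.6], 0.84), ([293.4, 171.7], 0.82), ([249.2, 178.7], 0.75)]
rail_mouth [([261.5, 189.6], 0.94)]
rail_end [([316.8, 236.6], 0.56), ([333.1, 321.2], 0.2)]
rail []
wrist {'mtx': [[325.1923, 0.0, 281.0435], [0.0, 325.1923, 203.9769], [0.0, 0.0, 1.0]], 'origin': [0.3515, 0.5221, 0.3847], 'orientation': [-0.5199, 0.0801, -0.1295, 0.8406]}
hanger []
hanger_tab []
hanger_shoe []
rail_mouth []
rail_end []
rail []
```

View pics/scene0.png

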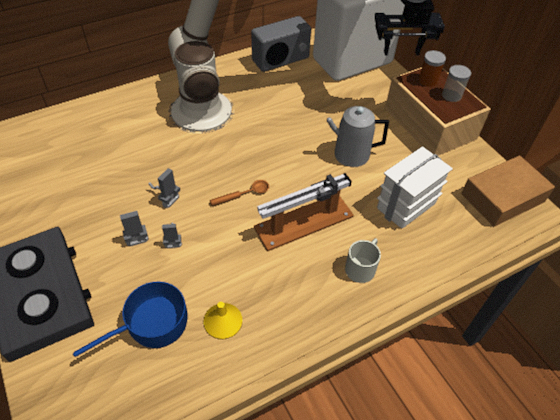

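View pics/side0.png

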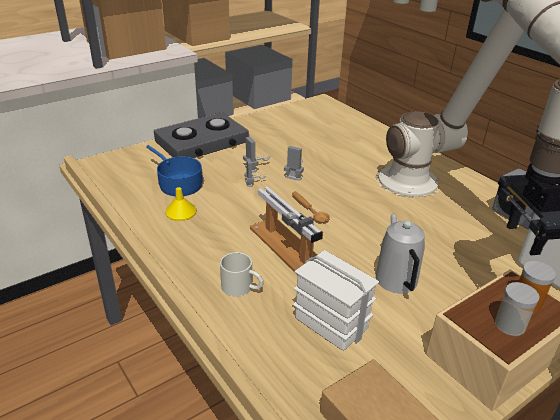

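View pics/wrist0.png

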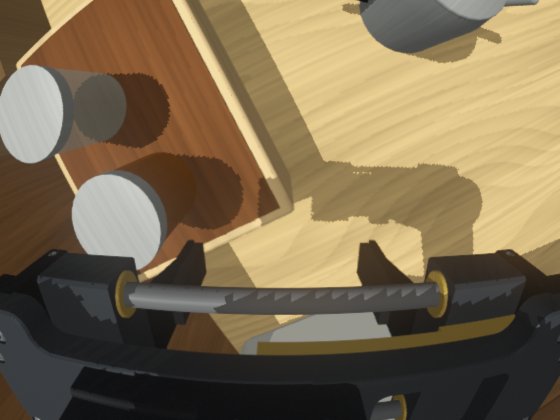

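```bash
python3 - <<'E'
import cv2,numpy as np
a=cv2.imread("pics/scene0.png");b=cv2.imread("pics/side0.png")
cv2.imwrite("pics/c0.png",np.hstack([cv2.resize(a[150:280,90:220],(400,400),interpolation=2),cv2.resize(b[110:220,200:310],(400,400),interpolation=2)]))
E
```

```text
(no output)
```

View pics/c0.png

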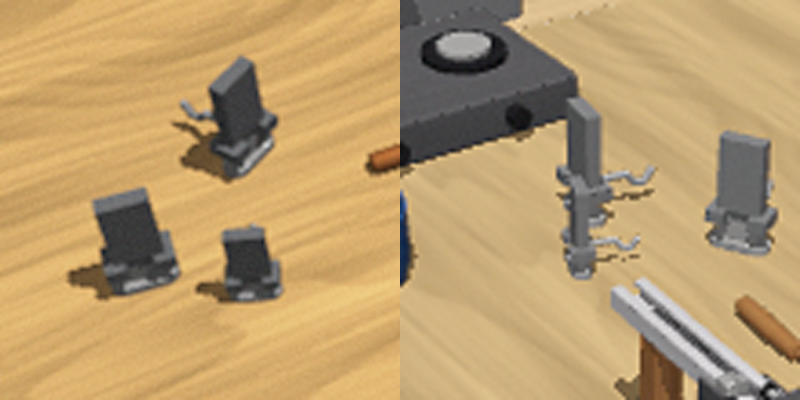

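The scene crop shows three candidates: A at scene (168,188), B at (133,228) and C at (172,236). C is clearly smaller, so A and B need measuring. The rail mouth is at scene (259,210).

```bash
cat >> h.py <<'E'
def ray(cam,xy,c=None):
    c=c or arm.calibration(cam); K=np.array(c["mtx"]); u=(xy[0]-K[0,2])/K[0,0]; v=(xy[1]-K[1,2])/K[1,1]
    if cam=="wrist":
        r=np.hypot(u,v); s=np.sin(r)/r if r>1e-9 else 1; d=np.array([u*s,-v*s,-np.cos(r)])
    else: d=np.array([u,-v,-1.])
    d/=np.linalg.norm(d); return np.array(c["origin"]),rot(c["orientation"]).apply(d)
def tri(obs):
    A=np.zeros((3,3));b=np.zeros(3)
    for cam,xy in obs:
        o,d=ray(cam,xy);P=np.eye(3)-np.outer(d,d);A+=P;b+=P@o
    x=np.linalg.solve(A,b); return x,[round(float(1000*np.linalg.norm((np.eye(3)-np.outer(ray(c,p)[1],ray(c,p)[1]))@(x-ray(c,p)[0]))),1) for c,p in obs]
def atz(cam,xy,z):
    o,d=ray(cam,xy); return o+d*(z-o[2])/d[2]
def proj(cam,p,c=None):
    c=c or arm.calibration(cam);K=np.array(c["mtx"]);q=rot(c["orientation"]).inv().apply(np.atleast_2d(p)-np.array(c["origin"]))
    x,y,z=q[:,0],-q[:,1],-q[:,2]
    if cam=="wrist":
        r=np.hypot(x,y);t=np.arctan2(r,z);k=t/np.maximum(r,1e-9);u,v=x*k,y*k
    else:u,v=x/z,y/z
    return np.c_[K[0,0]*u+K[0,2],K[1,1]*v+K[1,2]]
E
python3 - <<'E'
from h import *
print("tabA",tri([("scene",(162.2,183)),("side",(290.2,156.1))])) # pairing guesses
for nm,s,d in [("A tab",(162.2,183.0),(290.2,156.1)),("B tab",(133,221),(247.6,150.1)),("C tab",(165.4,233.5),(249.8,170)),
 ("A shoe",(168.5,190.7),(293.4,171.7)),("B shoe",(133.5,232.9),(251.9,160.6)),("C shoe",(173.8,242),(249.2,178.7)),
 ("A o",(169.9,195),(292,174.8)),("B o",(140.3,240.6),(249.4,168.9)),("C o",(175.1,243.5),(249.3,181.6)),("mouth",(258.8,212.6),(261.5,189.6)),("end",(347.3,183.3),(316.8,236.6))]:
    x,e=tri([("scene",s),("side",d)]);print(nm,x.round(3),e)
for n in ["scene","side"]:
  im=cv2.imread(f"pics/{n}0.png")
  for t in ["hanger"]:
    for r in arm.regions_of(t,n):
        m=r["region"];ys,xs=np.nonzero(m);print(n,t,np.round(r["xy"]),round(r["p"],2),xs.min(),xs.max(),ys.min(),ys.max(),m.sum())
E
python3 - <<'E'
import cv2,numpy as np
a=cv2.imread("pics/scene0.png");b=cv2.imread("pics/side0.png")
cv2.imwrite("pics/c1.png",np.hstack([cv2.resize(a[150:250,115:190],(450,600),interpolation=0)]))
cv2.imwrite("pics/c2.png",cv2.resize(b[130:195,235:310],(750,650)[:2],interpolation=0)[:600])
cv2.imwrite("pics/c3.png",np.hstack([cv2.resize(a[165:255,250:360],(400,327),interpolation=2),cv2.resize(b[180:280,245:345],(327,327),interpolation=2)]))
E
```

```text
tabA (array([ 0.31758152, -0.24197824,  0.07545304]), [5.9, 5.9])
A tab [ 0.318 -0.242  0.075] [5.9, 5.9]
B tab [ 0.411 -0.355  0.077] [8.9, 8.9]
C tab [ 0.45  -0.289  0.038] [2.7, 2.7]
A shoe [ 0.31  -0.228  0.022] [9.0, 9.0]
B shoe [ 0.396 -0.362  0.022] [1.5, 1.5]
C shoe [ 0.465 -0.276  0.013] [0.5, 0.5]
A o [ 0.316 -0.228  0.011] [8.1, 8.1]
B o [ 0.412 -0.353 -0.001] [2.2, 2.2]
C o [ 0.465 -0.273  0.004] [0.3, 0.3]
mouth [ 0.555 -0.066  0.116] [2.3, 2.3]
end [0.565 0.194 0.112] [3.2, 3.2]
scene hanger [174. 235.] 0.71 163 181 224 248 386
scene hanger [134. 227.] 0.59 121 148 212 246 680
side hanger [253. 156.] 0.8 244 268 138 171 301
side hanger [291. 162.] 0.64 284 303 146 180 520
side hanger [252. 174.] 0.58 245 253 159 185 149
```

View pics/c1.png

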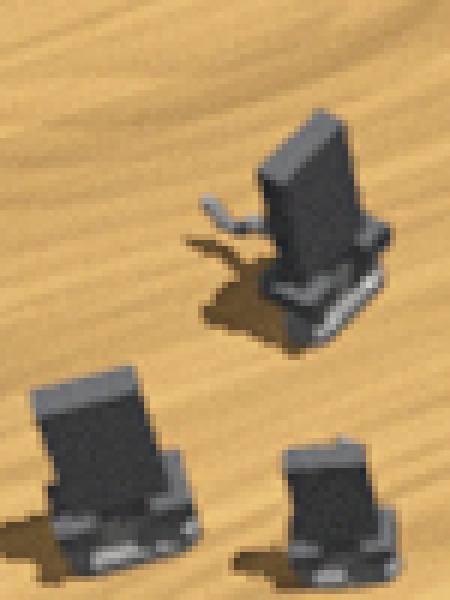

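View pics/c2.png

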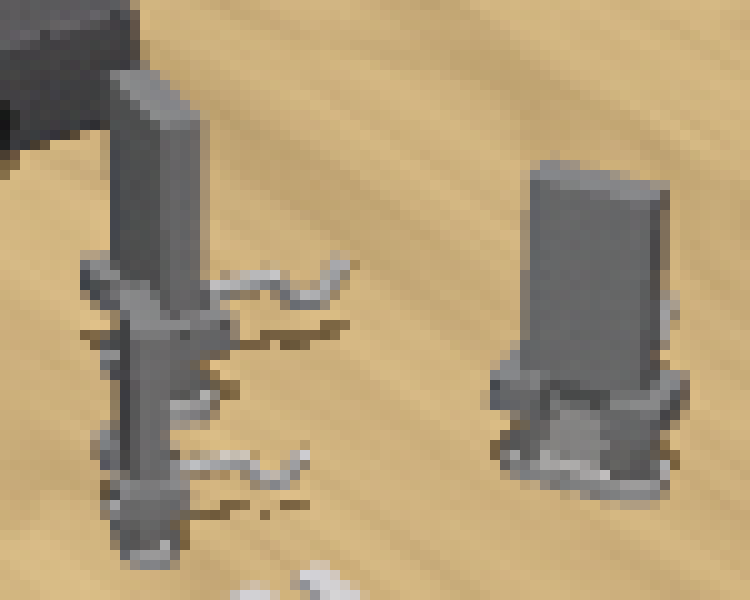

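View pics/c3.png

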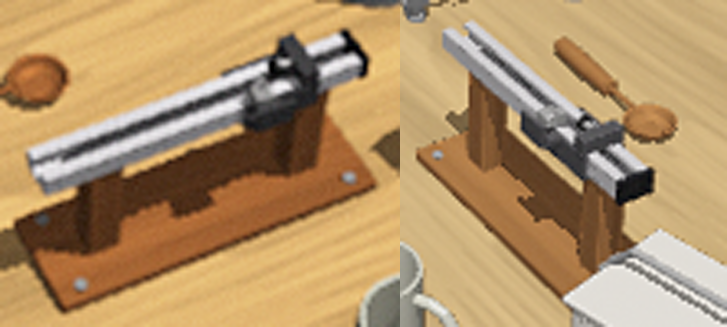

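```bash
cat > fit.py <<'E'
from h import *
from scipy.optimize import least_squares
def S(u,v): return (115+u/6-.5,150+v/6-.5)
def D(u,v): return (235+u/10-.5,130+v/10-.5)
# local points (mm, size 1), hanger +x dir
A=[("scene",S(322,106),(-17,6,86)),]
def fit(obs,x0):
    cal={n:arm.calibration(n) for n in ("scene","side")}
    def f(p):
        x,y,th,s=p; r=[]
        for cam,px,l in obs:
            l=np.array(l)*s/1000;c,n=np.cos(th),np.sin(th)
            w=[x+c*l[0]-n*l[1],y+n*l[0]+c*l[1],l[2]]
            r+=list(proj(cam,w,cal[cam])[0]-px)
        return r
    o=least_squares(f,x0);return o.x,np.array(o.fun).reshape(-1,2)
obsA=[("scene",S(345,118),(17,-6,86)),("scene",S(322,108),(17,6,86)),("scene",S(258,172),(-17,6,86)),("scene",S(280,188),(-17,-6,86)),
 ("side",D(668,182),(17,6,86)) ,("side",D(655,196),(17,-6,86)),("side",D(530,175),(-17,-6,86)),("side",D(545,160),(-17,6,86))]
obsB=[("scene",S(135,366),(17,6,86)),("scene",S(140,402),(17,-6,86)),("scene",S(38,418),(-17,-6,86)),("scene",S(30,390),(-17,6,86)),
 ("side",D(110,80),(-17,-6,86)),("side",D(150,70),(-17,6,86)),("side",D(200,115),(17,6,86)),("side",D(160,125),(17,-6,86))]
obsC=[("scene",S(362,444),(17,6,86)),("scene",S(368,470),(17,-6,86)),("scene",S(288,474),(-17,-6,86)),("scene",S(284,450),(-17,6,86)),
 ("side",D(120,320),(17,-6,86)),("side",D(165,318),(17,6,86))]
if __name__=="__main__":
  for n,o,p in [("A",obsA,(.31,-.23)),("B",obsB,(.40,-.35)),("C",obsC,(.46,-.28))]:
    for th in (0.8,1.6,2.4):
      x,r=fit(o,[*p,th,1]);print(n,x.round(3),np.abs(r).max().round(2),r.round(1).tolist() if th==1.6 else "")
E
python3 fit.py
```

```text
A [ 0.315 -0.229  2.114  1.282] 1.18 
A [ 0.315 -0.229  2.114  1.282] 1.18 [[0.1, 1.2], [-0.5, 0.7], [0.0, 0.1], [0.9, -0.3], [0.5, -0.5], [0.1, 0.1], [0.3, -0.6], [0.5, -1.0]]
A [ 0.315 -0.229  2.114  1.282] 1.18 
B [ 0.404 -0.36   1.38   1.26 ] 0.99 
B [ 0.404 -0.36   1.38   1.26 ] 0.99 [[0.0, 0.9], [0.0, -0.6], [-0.1, 0.6], [0.5, 0.7], [0.4, -1.0], [0.6, -0.7], [0.4, 0.2], [0.2, -0.1]]
B [ 0.404 -0.36   1.38   1.26 ] 0.99 
C [ 0.466 -0.279  1.189  1.021] 0.81 
C [ 0.466 -0.279  1.189  1.021] 0.81 [[0.8, 0.2], [-0.2, -0.3], [-0.7, 0.1], [0.1, 0.2], [0.5, 0.1], [-0.2, -0.1]]
C [ 0.466 -0.279  1.189  1.021] 0.81
```

The fit shows C, at scene (172,236) and side (250,175), is the right hanger, with scale 1.02. A and B are about 1.27 times too large. I'll lift first, then go over C.

jog_arm:
  commands:
    - [[0,0,0],[0,0,-0.06],1]
    - [[0,0,0],[0,0,-0.1],1]
    - [[0,0,1.4],[0.528,0.63,-0.1],1]
    - [[0,0,1.4],[0.528,0.63,-0.1],1]
    - [[0,0,1.4],[0.528,0.63,-0.1],1]
    - [[0,0,1.4],[0.528,0.63,-0.1],1]
    - [[0,0,1.4],[0.528,0.63,-0.1],1]
    - [[0,0,1.4],[0.528,0.63,-0.1],1]
    - [[0,0,1.4],[0.528,0.63,-0.1],1]
    - [[0,0,1.4],[0.528,0.63,-0.1],1]

```text
time: 2.4
position: [0.3953, 0.071, 0.3231]
tool_rot: [0.001, -0.596, 0.803, -0.0]
force: [1.5, 0.4, 0.5]
grip_width: 0.087
```

jog_arm:
  commands:
    - [[0,0,0],[0.276,-0.162,0.0],1]
    - [[0,0,0],[0.276,-0.162,0.0],1]
    - [[0,0,0],[0.276,-0.162,0.0],1]
    - [[0,0,0],[0.276,-0.162,0.0],1]
    - [[0,0,0],[0.276,-0.162,0.05],1]
    - [[0,0,0],[0.276,-0.162,0.05],1]
    - [[0,0,0],[0.276,-0.162,0.05],1]
    - [[0,0,0],[0.276,-0.162,0.05],1]

```text
time: 3.4
position: [0.4704, -0.2398, 0.2738]
tool_rot: [0.001, -0.596, 0.803, -0.001]
force: [0.3, -0.2, -0.0]
grip_width: 0.087
```

```bash
python3 - <<'E'
from h import *
s=arm.read_state(); print(s["position"],s["tool_rot"],s["time"])
im=arm.capture("wrist"); cv2.imwrite("pics/w1.png",im)
for t in ["hanger","hanger_tab","hanger_shoe","rail_mouth","rail_end"]:
  print(t,[(np.round(d["xy"],1).tolist(),round(d["p"],2)) for d in arm.mark_of(t,"wrist")])
print(proj("wrist",[[.466,-.279,0],[.466,-.279,.086],[.555,-.066,.114]]))
E
```

```text
[ 0.47041291 -0.23980545  0.27376433] [ 1.24507458e-03 -5.95822828e-01  8.03114683e-01 -6.43271059e-04] 3.4
hanger [([303.5, 65.1], 0.96), ([389.2, 140.1], 0.68)]
hanger_tab [([276.0, 139.4], 0.84), ([307.0, 61.1], 0.75), ([409.8, 147.1], 0.74)]
hanger_shoe [([274.9, 137.6], 0.77), ([306.2, 62.1], 0.68), ([395.1, 147.5], 0.66)]
rail_mouth [([257.3, 338.3], 0.8)]
rail_end []
[[274.83452896 137.4449121 ]
 [273.14792311 145.54898237]
 [255.71644879 333.484812  ]]
```

View pics/w1.png

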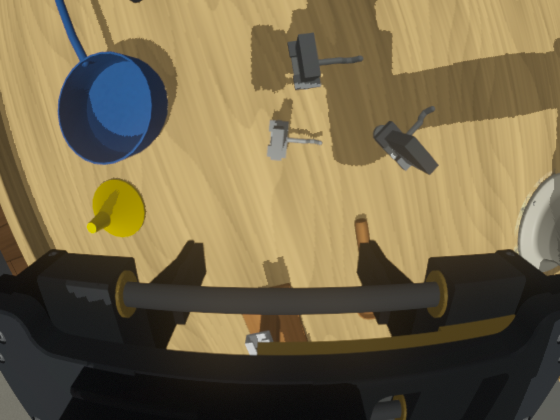

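```bash
python3 - <<'E'
import cv2,numpy as np
a=cv2.imread("pics/w1.png")
cv2.imwrite("pics/c4.png",np.hstack([cv2.resize(a[110:170,255:330],(750,600),interpolation=0)]))
cv2.imwrite("pics/c5.png",cv2.resize(a[320:365,235:305],(700,450),interpolation=0))
E
```

```text
(no output)
```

View pics/c4.png

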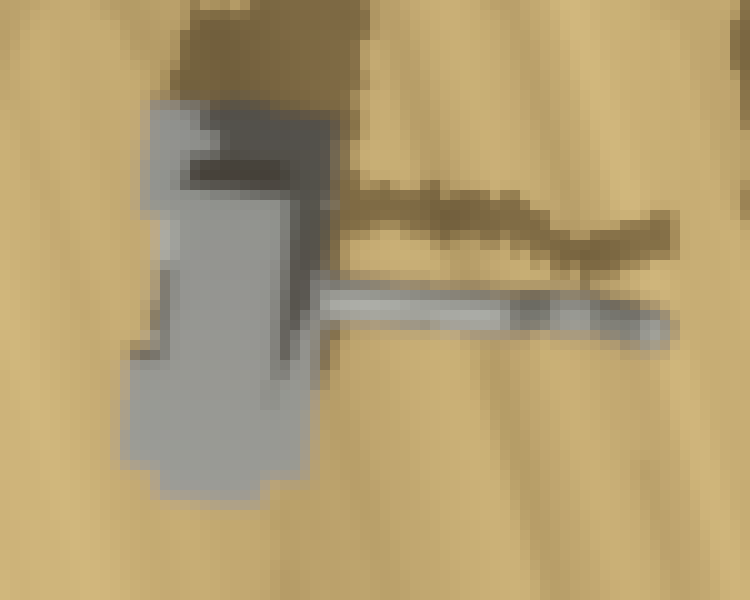

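View pics/c5.png

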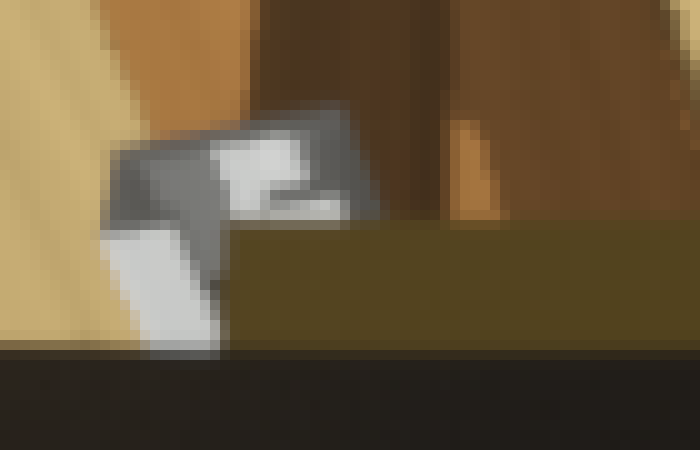

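```bash
cat > fit2.py <<'E'
from fit import *
from fit import fit as _f
def fitw(obs,x0,fixs=None):
    c=arm.calibration("wrist")
    def f(p):
        x,y,th=p[:3]; s=p[3] if fixs is None else fixs; r=[]
        for px,l in obs:
            l=np.array(l)*s/1000;cc,n=np.cos(th),np.sin(th)
            r+=list(proj("wrist",[x+cc*l[0]-n*l[1],y+n*l[0]+cc*l[1],l[2]],c)[0]-px)
        return r
    o=least_squares(f,x0);return o.x,np.array(o.fun).reshape(-1,2)
E
python3 - <<'E'
from fit2 import *
W=lambda u,v:(255+u/10-.5,110+v/10-.5)
obs=[(W(150,100),(-23,-12,30)),(W(345,115),(-23,12,30)),(W(122,465),(23,-12,30)),(W(308,478),(23,12,30)),(W(182,190),(-17,-6,86)),(W(292,190),(-17,6,86))]
for fs in (None,1.0):
  x,r=fitw(obs,[.466,-.279,1.2,1],fs);print(x.round(4),r.round(1).tolist())
s=arm.read_state();T=rot(s["tool_rot"]);print("tool yaw(x_h)",np.arctan2(*(-T.as_matrix()[:2,0])[::-1]))
d=np.array([x[0],x[1],0])-s["position"];print(T.inv().apply(d))
E
```

```text
[ 0.4616 -0.2794  1.1936  0.9998] [[-0.1, 0.1], [-0.2, 0.1], [-0.1, -0.2], [0.3, 0.1], [-0.1, -0.5], [0.1, 0.4]]
[ 0.4616 -0.2794  1.1936  1.    ] [[-0.1, 0.1], [-0.2, 0.1], [-0.1, -0.1], [0.3, 0.1], [-0.1, -0.5], [0.1, 0.4]]
tool yaw(x_h) 1.2774430432450747
[ 0.04121003 -0.00237268  0.27368028]
```

C fits the given size exactly (scale 1.000), so I'll descend and grip.

jog_arm:
  commands:
    - [[0,0,0.083],[0.0412,-0.0024,0.05],1]
    - [[0,0,0.083],[0.0412,-0.0024,0.1],1]
    - [[0,0,0.083],[0.0412,-0.0024,0.14],1]
    - [[0,0,0.083],[0.0412,-0.0024,0.17],1]
    - [[0,0,0.083],[0.0412,-0.0024,0.17],1]
    - [[0,0,0.083],[0.0412,-0.0024,0.17],1]
  grip_force: 25

```text
time: 4.45
position: [0.4625, -0.2797, 0.1052]
tool_rot: [0.002, -0.563, 0.827, -0.002]
force: [0.1, 0.1, -0.2]
grip_width: 0.0869
```

```bash
python3 - <<'E'
from h import *
s=arm.read_state(); print(s["position"],s["tool_rot"],s["time"],s["force"])
T=rot(s["tool_rot"]);print("tool yaw(x_h)",np.arctan2(*(-T.as_matrix()[:2,0])[::-1]),"tilt",T.as_matrix()[:,2])
print(T.inv().apply(np.array([.4616,-.2794,.040])-s["position"]))
im=arm.capture("wrist"); cv2.imwrite("pics/w2.png",im)
E
```

```text
[ 0.46250107 -0.2797316   0.10516874] [ 0.00207721 -0.56271072  0.82664941 -0.00175568] 4.45 [ 0.08377639  0.13179277 -0.21607514]
tool yaw(x_h) 1.1953314492979714 tilt [ 5.41012564e-03 -5.64919275e-04 -9.99985206e-01]
[0.00011696 0.00130139 0.06516271]
```

View pics/w2.png

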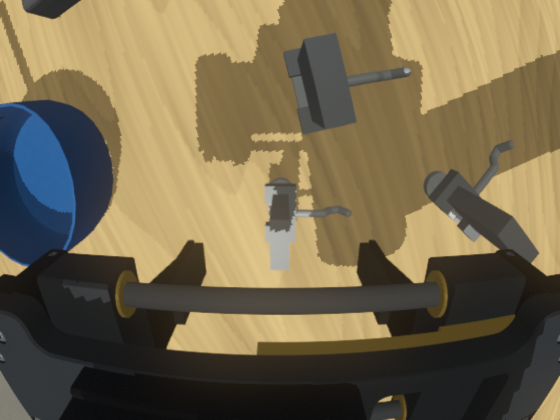

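The wrist view shows C's tab at (281,240), centred between the fingers at cols 200 and 362. I'll continue down and grip.

jog_arm:
  commands:
    - [[0,0,0],[0,0.001,0.03],1]
    - [[0,0,0],[0,0.001,0.055],1]
    - [[0,0,0],[0,0.001,0.065],1]
    - [[0,0,0],[0,0.001,0.065],1]
    - [[0,0,0],[0,0.001,0.065],-1]
    - [[0,0,0],[0,0.001,0.065],-1]
    - [[0,0,0],[0,0.001,0.065],-1]
    - [[0,0,0],[0,0.001,0.065],-1]
    - [[0,0,0],[0,0.001,0.065],-1]
    - [[0,0,0],[0,0.001,0.065],-1]

```text
time: 5.75
position: [0.4622, -0.2794, 0.0405]
tool_rot: [0.002, -0.563, 0.827, -0.002]
force: [-1.0, -0.5, -0.2]
grip_width: 0.0348
```

jog_arm:
  commands:
    - [[0,0,0],[0,0,0],-1]
    - [[0,0,0],[0,0,0],-1]
    - [[0,0,0],[0,0,0],-1]
    - [[0,0,0],[0,0,0],-1]
    - [[0,0,0],[0,0,0],-1]
    - [[0,0,0],[0,0,0],-1]

```text
time: 6.5
position: [0.4622, -0.2794, 0.0405]
tool_rot: [0.002, -0.563, 0.827, -0.002]
force: [-0.2, -0.7, 0.9]
grip_width: 0.0119
```

jog_arm:
  commands:
    - [[0,0,0],[0,0,-0.02],-1]
    - [[0,0,0],[0,0,-0.07],-1]
    - [[0,0,0],[0,0,-0.13],-1]
    - [[0,0,0],[0,0,-0.19],-1]
    - [[0,0,0],[0,0,-0.23],-1]
    - [[0,0,-0.1],[-0.05,0.005,-0.23],-1]
    - [[0,0,-0.2],[-0.1,0.01,-0.23],-1]
    - [[0,0,-0.3],[-0.15,0.015,-0.23],-1]
    - [[0,0,-0.335],[-0.2,0.02,-0.23],-1]
    - [[0,0,-0.335],[-0.25,0.024,-0.23],-1]

```text
time: 7.75
position: [0.5297, -0.0363, 0.2704]
tool_rot: [0.002, -0.693, 0.721, -0.002]
force: [0.4, -0.1, -1.1]
grip_width: 0.0121
```

jog_arm:
  commands:
    - [[0,0,0],[-0.05,-0.015,0],-1]
    - [[0,0,0],[-0.098,-0.026,0],-1]
    - [[0,0,0],[-0.098,-0.026,0],-1]
    - [[0,0,0],[-0.098,-0.026,0],-1]

```text
time: 8.25
position: [0.5591, 0.0605, 0.2699]
tool_rot: [0.001, -0.693, 0.721, -0.002]
force: [-0.5, 0.6, -1.7]
grip_width: 0.0115
```

```bash
python3 - <<'E'
from h import *
s=arm.read_state(); print(s["position"],s["tool_rot"],s["time"],s["force"])
im=arm.capture("wrist"); cv2.imwrite("pics/w3.png",im)
print(arm.mark_of("rail_mouth","wrist"))
c=arm.calibration("wrist");print(c["origin"])
im=arm.capture("side"); cv2.imwrite("pics/s3.png",im)
E
```

```text
[0.5590989  0.06046732 0.26991358] [ 0.00096547 -0.69279845  0.72112868 -0.00167538] 8.25 [-0.48170651  0.56087373 -1.67418926]
[{'xy': [278.3, 63.0], 'p': 0.8}]
[ 0.55316872 -0.0232754   0.43258345]
```

View pics/w3.png

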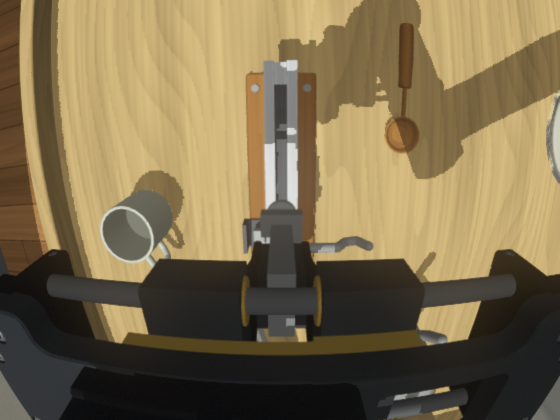

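View pics/s3.png

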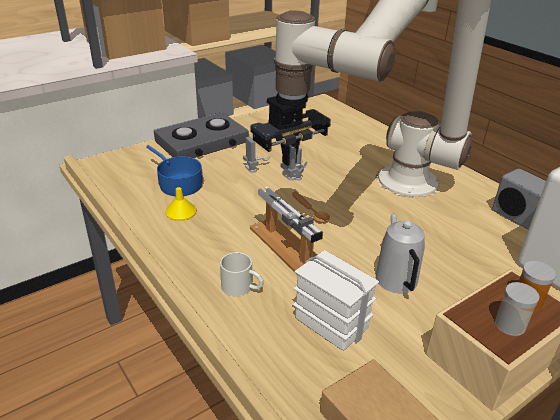

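Wrist view: rail mouth at (280,63), the rail running down to the clamp at (272,215), and the held hanger below it with its hook to the right. I'll refine the rail edges.

```bash
python3 - <<'E'
import cv2,numpy as np
a=cv2.imread("pics/w3.png")
cv2.imwrite("pics/c6.png",cv2.resize(a[50:110,245:320],(750,600),interpolation=0))
cv2.imwrite("pics/c7.png",cv2.resize(a[180:260,235:335],(750,600),interpolation=0))
g=cv2.cvtColor(a,cv2.COLOR_BGR2GRAY)
for y in (70,90,110,130,150,170,190): print(y,g[y,258:306].tolist())
E
```

```text
70 [171, 168, 168, 167, 165, 154, 141, 136, 134, 134, 135, 134, 133, 134, 138, 137, 136, 139, 139, 136, 134, 134, 135, 134, 133, 136, 139, 140, 149, 189, 195, 193, 192, 192, 194, 193, 182, 154, 143, 125, 112, 112, 112, 113, 114, 115, 116, 118]
90 [139, 129, 137, 139, 140, 141, 140, 137, 133, 133, 133, 134, 132, 133, 135, 130, 79, 63, 63, 62, 61, 62, 62, 63, 63, 62, 62, 63, 83, 125, 137, 134, 133, 132, 133, 133, 131, 133, 132, 109, 84, 80, 80, 81, 82, 85, 93, 100]
110 [136, 138, 139, 139, 140, 142, 141, 138, 134, 132, 133, 133, 132, 131, 132, 127, 97, 68, 63, 62, 62, 62, 62, 62, 63, 63, 64, 64, 81, 122, 136, 134, 132, 131, 132, 131, 130, 132, 133, 113, 87, 82, 83, 83, 83, 82, 80, 81]
130 [137, 139, 142, 141, 141, 143, 141, 139, 135, 133, 133, 132, 132, 131, 133, 129, 108, 75, 81, 97, 98, 99, 99, 100, 101, 101, 101, 100, 119, 194, 220, 219, 216, 214, 214, 213, 210, 207, 169, 117, 90, 86, 85, 86, 87, 86, 82, 83]
150 [137, 137, 135, 137, 140, 150, 187, 221, 224, 222, 220, 219, 219, 218, 219, 220, 195, 108, 92, 110, 111, 111, 111, 113, 114, 114, 114, 113, 128, 192, 221, 222, 219, 217, 216, 216, 215, 216, 215, 176, 109, 89, 89, 90, 91, 89, 87, 87]
170 [137, 138, 136, 136, 140, 146, 172, 206, 223, 225, 224, 223, 222, 221, 222, 222, 202, 143, 86, 96, 111, 113, 114, 116, 117, 116, 116, 116, 129, 190, 222, 224, 222, 220, 219, 218, 217, 217, 203, 158, 101, 91, 91, 92, 92, 91, 90, 91]
190 [136, 137, 136, 136, 137, 143, 157, 197, 222, 225, 224, 225, 224, 224, 224, 223, 211, 168, 111, 115, 115, 115, 116, 117, 118, 119, 118, 117, 129, 189, 222, 224, 224, 223, 222, 221, 220, 222, 221, 191, 113, 91, 92, 93, 93, 91, 91, 90]
```

View pics/c6.png

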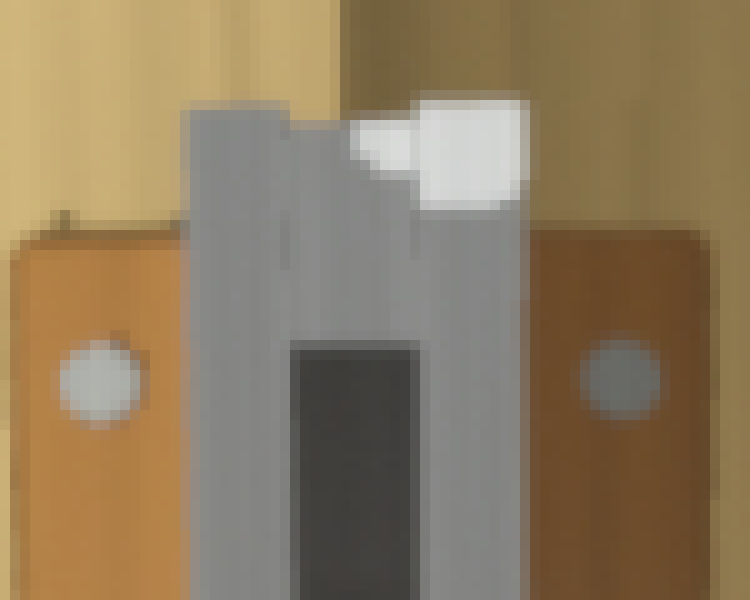

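View pics/c7.png

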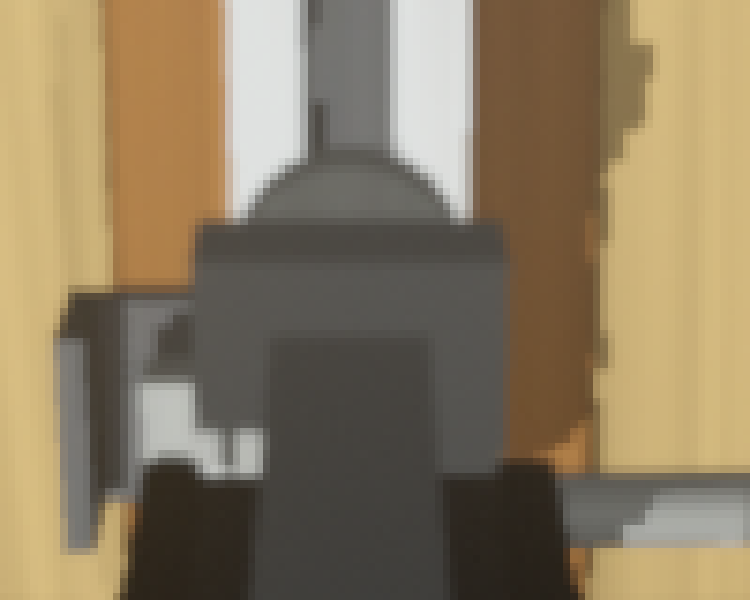

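```bash
python3 - <<'E'
from h import *
a=cv2.imread("pics/w3.png");sat=cv2.cvtColor(a,cv2.COLOR_BGR2HSV)[...,1].astype(float)
L=[];Rr=[];SL=[];SR=[]
g=cv2.cvtColor(a,cv2.COLOR_BGR2GRAY).astype(float)
def cross(arr,i0,i1,thr):
    for i in range(i0,i1):
        if (arr[i]-thr)*(arr[i+1]-thr)<=0 and arr[i]!=arr[i+1]: return i+(thr-arr[i])/(arr[i+1]-arr[i])
for y in range(78,200,4):
    r=sat[y]; l=cross(r,258,272,(r[256:261].mean()+r[267:271].mean())/2); q=cross(r,291,303,(r[290:294].mean()+r[301:304].mean())/2)
    if l: L.append(atz("wrist",(l,y),.128))
    if q: Rr.append(atz("wrist",(q,y),.128))
L=np.array(L);Rr=np.array(Rr)
from numpy.polynomial import polynomial as P
for n,A in (("L",L),("R",Rr)):
    c=np.polyfit(A[:,1],A[:,0],1);print(n,c, np.std(A[:,0]-np.polyval(c,A[:,1])), np.polyval(c,[-.066,.05]), A[:,1].min(),A[:,1].max())
# mouth end rows at outer corners
print("mouth L",atz("wrist",(264+2,60.2),.128),"R",atz("wrist",(294,59.5),.128),"inner floor slot start",atz("wrist",(280,84),.128))
x,e=tri([("scene",(258.8,212.6)),("side",(261.5,189.6))]);print(x)
# hanger in the hand: tab top corners etc projected with assumption
s=arm.read_state();T=rot(s["tool_rot"]).as_matrix();print("tool z",T[:,2],"yaw",np.arctan2(-T[1,0],-T[0,0]))
W=lambda u,v:(235+u/7.5-.5,180+v/7.5-.5)
org=s["position"]+np.array([0,0,-.0405]);X=-T[:,0];Y=T[:,1];Z=-T[:,2]
pr=lambda l:proj("wrist",org+X*l[0]/1e3+Y*l[1]/1e3+Z*l[2]/1e3)[0].round(1)
print("shoe rear top corners pred",pr((-23,-12,30)),pr((-23,12,30)),"seen",W(195,262),W(507,262))
print("shoe rear bottom pred",pr((-23,-12,20)),pr((-23,12,20)),"seen",W(193,222),W(507,222))
print("foot rear",pr((-23,0,6)),pr((-23,0,0)),"seen",W(345,150))
print("tab top rear",pr((-17,-6,86)),pr((-17,6,86)), "tab bottom rear",pr((-17,-6,30)),pr((-17,6,30)),"seen",W(268,340),W(435,340))
E
```

```text
L [0.04164804 0.57190684] 0.00019650696749643387 [0.56915807 0.57398924] -0.049422276968198134 0.06561431305293293
R [0.02662893 0.540305  ] 0.0001672941317200283 [0.53854749 0.54163645] -0.04806253556606258 0.06693314940846366
mouth L [ 0.56663999 -0.06615657  0.128     ] R [ 0.54098814 -0.06570481  0.128     ] inner floor slot start [ 0.55477753 -0.04299511  0.128     ]
[ 0.55500012 -0.06608909  0.1161577 ]
tool z [ 5.15358423e-03 -6.33494708e-04 -9.99986520e-01] yaw 1.5289177473603854
shoe rear top corners pred [256.8 213.7] [299.4 213.7] seen (260.5, 214.43333333333334) (302.1, 214.43333333333334)
shoe rear bottom pred [258.  208.2] [298.5 208.2] seen (260.23333333333335, 209.1) (302.1, 209.1)
foot rear [278.4 201.3] [278.5 198.5] seen (280.5, 199.5)
tab top rear [262.4 272.5] [291.7 272.5] tab bottom rear [267.6 223.7] [288.7 223.7] seen (270.23333333333335, 224.83333333333334) (292.5, 224.83333333333334)
```

jog_arm:
  commands:
    - [[0,0,-0.007],[0.04,-0.001,0],-1]
    - [[0,0,-0.007],[0.0765,-0.001,0],-1]
    - [[0,0,-0.007],[0.0765,-0.001,0.02],-1]
    - [[0,0,-0.007],[0.0765,-0.001,0.05],-1]
    - [[0,0,-0.007],[0.0765,-0.001,0.07],-1]
    - [[0,0,-0.007],[0.0765,-0.001,0.085],-1]
    - [[0,0,-0.007],[0.0765,-0.001,0.088],-1]
    - [[0,0,-0.007],[0.0765,-0.001,0.088],-1]
    - [[0,0,-0.007],[0.0765,-0.001,0.088],-1]

```text
time: 9.52
position: [0.5581, -0.0169, 0.1835]
tool_rot: [0.002, -0.695, 0.719, -0.003]
force: [-0.4, 0.7, -0.9]
grip_width: 0.0119
```

```bash
python3 - <<'E'
from h import *
s=arm.read_state(); print(s["position"],s["tool_rot"],s["time"],s["force"])
for n in ("wrist","scene","side"):
    im=arm.capture(n); cv2.imwrite(f"pics/{n}4.png",im)
    if n=="wrist":
        cv2.imwrite("pics/c8.png",cv2.resize(im[100:280,170:390],(733,600),interpolation=2))
a=cv2.imread("pics/scene4.png");b=cv2.imread("pics/side4.png")
cv2.imwrite("pics/c9.png",np.hstack([cv2.resize(a[150:250,250:360],(440,400),interpolation=2),cv2.resize(b[130:250,245:345],(333,400),interpolation=2)]))
T=rot(s["tool_rot"]).as_matrix();print("tool z",T[:,2],"yaw",np.arctan2(-T[1,0],-T[0,0]))
E
```

```text
[ 0.55812946 -0.01692992  0.1835439 ] [ 0.00238559 -0.69472764  0.71926435 -0.00257197] 9.525 [-0.37605416  0.68183179 -0.87770653]
tool z [ 7.00537769e-03 -3.85173570e-04 -9.99975388e-01] yaw 1.5360937302618904
```

View pics/c8.png

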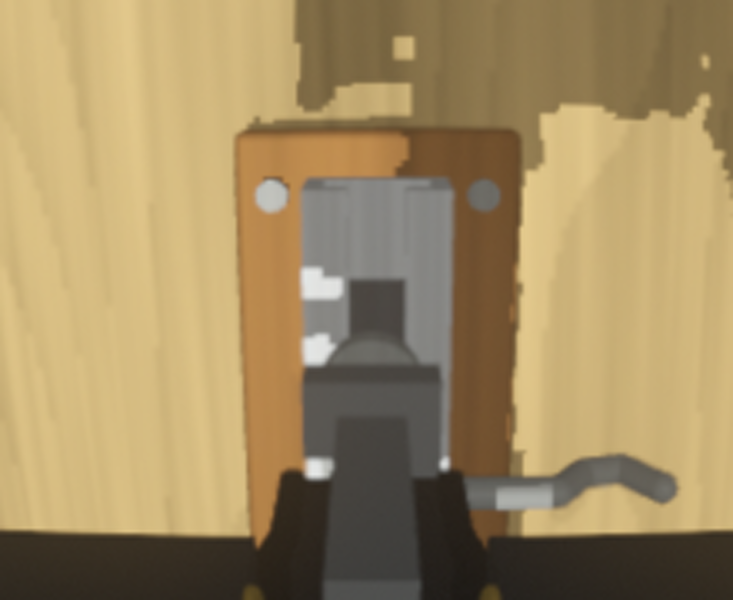

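View pics/c9.png

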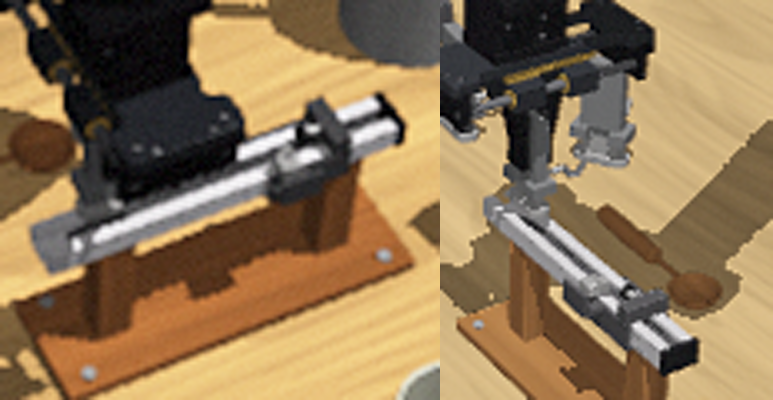

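```bash
python3 - <<'E'
from h import *
a=cv2.imread("pics/wrist4.png");cv2.imwrite("pics/c10.png",cv2.resize(a[150:245,250:320],(560,760)[:2],interpolation=0)[:600])
sat=cv2.cvtColor(a,cv2.COLOR_BGR2HSV)[...,1].astype(int)
g=cv2.cvtColor(a,cv2.COLOR_BGR2GRAY).astype(int)
for y in (165,180,195,205,215,225): print(y,"S",sat[y,252:268].tolist(),sat[y,298:314].tolist())
for y in (211,213,218,225,232): print(y,"G",g[y,255:268].tolist(),g[y,296:312].tolist())
E
```

```text
165 S [149, 149, 150, 151, 149, 150, 149, 135, 84, 18, 7, 9, 9, 8, 8, 7] [6, 6, 6, 8, 8, 7, 9, 35, 94, 142, 148, 150, 148, 147, 148, 147]
180 S [150, 149, 149, 148, 147, 148, 147, 132, 51, 5, 3, 3, 4, 4, 3, 5] [6, 8, 8, 6, 6, 6, 7, 40, 111, 145, 145, 145, 147, 147, 147, 148]
195 S [148, 149, 148, 149, 149, 148, 147, 144, 111, 49, 13, 7, 11, 9, 9, 9] [6, 6, 8, 8, 6, 6, 7, 40, 124, 147, 145, 145, 147, 146, 146, 146]
205 S [150, 149, 148, 148, 147, 149, 149, 137, 76, 20, 2, 2, 1, 2, 2, 2] [8, 6, 6, 6, 6, 8, 21, 64, 132, 145, 146, 147, 147, 146, 147, 146]
215 S [148, 149, 149, 148, 149, 148, 149, 142, 116, 50, 32, 29, 29, 29, 26, 26] [18, 22, 21, 18, 15, 10, 30, 89, 136, 147, 147, 146, 145, 145, 145, 146]
225 S [149, 149, 149, 149, 150, 149, 148, 148, 128, 53, 22, 23, 23, 23, 23, 23] [18, 15, 18, 14, 9, 8, 42, 110, 144, 147, 147, 147, 146, 145, 147, 147]
211 G [140, 140, 141, 142, 142, 129, 95, 75, 73, 73, 73, 73, 72] [70, 69, 70, 70, 70, 79, 112, 132, 127, 107, 89, 88, 88, 87, 84, 84]
213 G [141, 139, 138, 137, 137, 120, 82, 73, 74, 74, 73, 73, 73] [70, 70, 70, 70, 70, 74, 104, 128, 123, 103, 89, 86, 87, 86, 84, 84]
218 G [140, 139, 137, 136, 131, 115, 92, 88, 88, 88, 87, 88, 87] [85, 85, 85, 86, 85, 88, 107, 127, 123, 103, 89, 87, 87, 85, 84, 84]
225 G [139, 139, 137, 136, 135, 123, 94, 88, 87, 87, 87, 87, 87] [84, 85, 85, 84, 85, 87, 108, 127, 118, 95, 87, 87, 87, 85, 84, 84]
232 G [139, 138, 137, 136, 134, 123, 93, 87, 87, 87, 86, 87, 86] [84, 84, 84, 84, 84, 88, 115, 131, 118, 95, 86, 86, 86, 85, 83, 84]
```

View pics/c10.png

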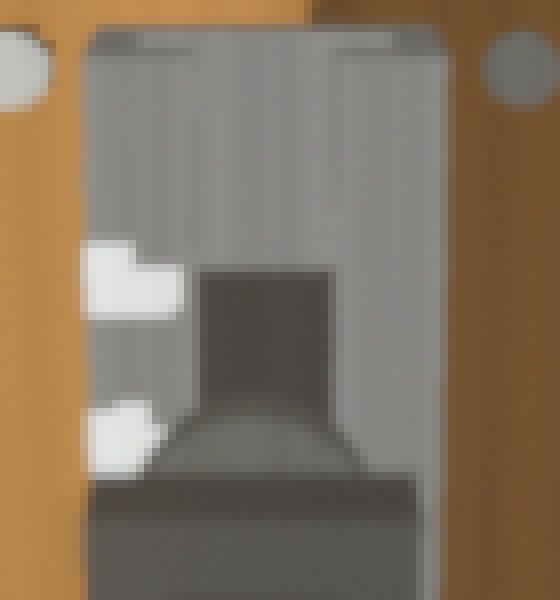

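```bash
python3 - <<'E'
from h import *
s=arm.read_state();T=rot(s["tool_rot"]).as_matrix()
u=np.array([np.cos(1.536),np.sin(1.536)]);n=np.array([-u[1],u[0]])  # rail x,y axes
f=lambda p:(p[:2]@u,p[:2]@n)
for cols in ((260.1,305.7,165),(259.8,305.5,180),(260.0,305.2,205)):
    P=[f(atz("wrist",(c,cols[2]),.128)) for c in cols[:2]];print("rail",P, "mid lat",(P[0][1]+P[1][1])/2,"w",P[0][1]-P[1][1])
P=[f(atz("wrist",(c,219),s["position"][2]-.0405+.03)) for c in (260.1,302.0)];print("shoe",P,"mid",(P[0][1]+P[1][1])/2,"w",P[0][1]-P[1][1])
print("tcp",f(s["position"]))
for c in (262,283,303): print("mouth",f(atz("wrist",(c,154.2),.128)))
E
```

```text
rail [(np.float64(-0.0398682957482934), np.float64(-0.5708046676124588)), (np.float64(-0.03991391840717616), np.float64(-0.5398184322046273))] mid lat -0.555311549908543 w -0.03098623540783152
rail [(np.float64(-0.029373120537246025), np.float64(-0.5711741041973891)), (np.float64(-0.029421713128656653), np.float64(-0.539767735091179))] mid lat -0.5554709196442841 w -0.031406369106210086
rail [(np.float64(-0.011338563498200019), np.float64(-0.5713635495729638)), (np.float64(-0.011395242833582082), np.float64(-0.5396036254240982))] mid lat -0.555483587498531 w -0.031759924148865526
shoe [(np.float64(-0.017261053381318666), np.float64(-0.5681679182799879)), (np.float64(-0.017310487510260143), np.float64(-0.5444442812701094))] mid -0.5563060997750486 w -0.023723637009878562
tcp (np.float64(0.002555080625829185), np.float64(-0.5580930932026713))
mouth (np.float64(-0.047303408140132244), np.float64(-0.5694163519450173))
mouth (np.float64(-0.0472763846600629), np.float64(-0.5552517215011941))
mouth (np.float64(-0.04733839059782392), np.float64(-0.5417636943675155))
```

Rail and hanger are measured in the same picture: the hanger needs +0.9 mm toward the robot. The mouth is about 50 mm behind the hanger's present position. I'll back off and lower it in front of the mouth.

jog_arm:
  commands:
    - [[-0.004,0,0],[0.03,0.0009,-0.005],-1]
    - [[-0.004,0,0],[0.07,0.0009,-0.005],-1]
    - [[-0.004,0,0],[0.095,0.0009,0],-1]
    - [[-0.004,0,0],[0.095,0.0009,0.015],-1]
    - [[-0.004,0,0],[0.095,0.0009,0.026],-1]
    - [[-0.004,0,0],[0.095,0.0009,0.027],-1]
    - [[-0.004,0,0],[0.095,0.0009,0.027],-1]
    - [[-0.004,0,0],[0.095,0.0009,0.027],-1]

```text
time: 10.68
position: [0.5543, -0.1114, 0.1567]
tool_rot: [0.001, -0.695, 0.719, -0.001]
force: [0.1, -0.3, -1.2]
grip_width: 0.0118
```

```bash
cat >> h.py <<'E'
YAW=1.536
U=np.array([np.cos(YAW),np.sin(YAW)]);N=np.array([-U[1],U[0]])
def st():
    s=arm.read_state();T=rot(s["tool_rot"]).as_matrix();p=s["position"];o=p-np.array([0,0,.0405])
    F=s["force"];print("t",s["time"],"rail x %.4f lat err %.4f origin z %.4f"%(p[:2]@U+.0473,p[:2]@N+.5572,o[2]),"yaw %.4f"%np.arctan2(-T[1,0],-T[0,0]),"toolz",T[:2,2].round(4),"F rail x,y,z",np.round([F[:2]@U,F[:2]@N,F[2]],2),"M",np.round(s["torque"],2),"w %.4f"%s["grip_width"])
    return s
E
python3 - <<'E'
from h import *
st()
for n in ("scene","side"):
    im=arm.capture(n); cv2.imwrite(f"pics/{n}5.png",im)
a=cv2.imread("pics/scene5.png");b=cv2.imread("pics/side5.png")
cv2.imwrite("pics/c11.png",np.hstack([cv2.resize(a[170:250,225:325],(400,320),interpolation=2),cv2.resize(b[140:220,220:320],(400,320),interpolation=2)]))
E
```

```text
t 10.675 rail x -0.0447 lat err -0.0006 origin z 0.1162 yaw 1.5370 toolz [ 0.0034 -0.0003] F rail x,y,z [-0.26 -0.06 -1.16] M [ 0.07 -0.   -0.01] w 0.0118
```

View pics/c11.png

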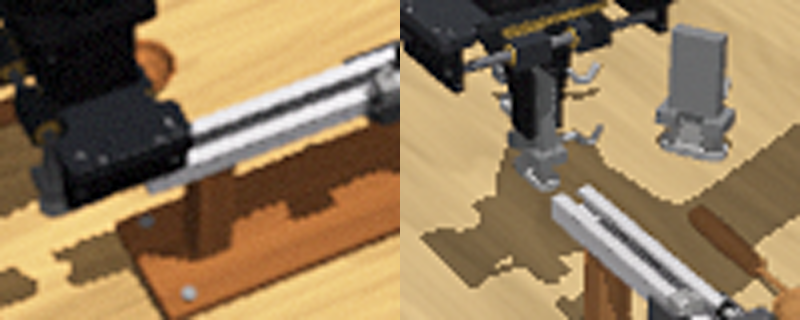

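The side view shows the foot at (540,180) in the crop, in line with the mouth at (570,205). I'll enter slowly.

jog_arm:
  commands:
    - [[0,0,0],[-0.003,0.0006,0],-1]
    - [[0,0,0],[-0.007,0.0006,0],-1]
    - [[0,0,0],[-0.011,0.0006,0],-1]
    - [[0,0,0],[-0.015,0.0006,0],-1]
    - [[0,0,0],[-0.019,0.0006,0],-1]
    - [[0,0,0],[-0.022,0.0006,0],-1]
    - [[0,0,0],[-0.025,0.0006,0],-1]
    - [[0,0,0],[-0.028,0.0006,0],-1]
    - [[0,0,0],[-0.031,0.0006,0],-1]
    - [[0,0,0],[-0.031,0.0006,0],-1]

```text
time: 12.02
position: [0.5546, -0.0803, 0.1567]
tool_rot: [0.001, -0.695, 0.719, -0.001]
force: [0.2, 0.3, -0.7]
grip_width: 0.0117
```

```bash
python3 - <<'E'
from h import *
st()
E
```

```text
t 12.025 rail x -0.0137 lat err 0.0001 origin z 0.1162 yaw 1.5368 toolz [ 0.0033 -0.0002] F rail x,y,z [ 0.32 -0.23 -0.75] M [ 0.05 -0.02  0.01] w 0.0117
```

jog_arm:
  commands:
    - [[0,0,0],[-0.003,0,0],-1]
    - [[0,0,0],[-0.006,0,0],-1]
    - [[0,0,0],[-0.009,0,0],-1]
    - [[0,0,0],[-0.012,0,-0.0003],-1]
    - [[0,0,0],[-0.015,0,-0.0006],-1]
    - [[0,0,0],[-0.018,0,-0.0009],-1]
    - [[0,0,0],[-0.018,0,-0.001],-1]

```text
time: 12.9
position: [0.5552, -0.0622, 0.1577]
tool_rot: [0.001, -0.695, 0.719, -0.001]
force: [-0.1, -0.2, -1.1]
grip_width: 0.0114
```

```bash
python3 - <<'E'
from h import *
st()
E
```

```text
t 12.9 rail x 0.0045 lat err 0.0001 origin z 0.1172 yaw 1.5372 toolz [ 0.0033 -0.0002] F rail x,y,z [-0.25  0.06 -1.06] M [ 0.09 -0.05 -0.03] w 0.0114
```

jog_arm:
  commands:
    - [[0,0,0],[-0.003,0,0],-1]
    - [[0,0,0],[-0.006,0,0],-1]
    - [[0,0,0],[-0.009,0,-0.0003],-1]
    - [[0,0,0],[-0.012,0,-0.0003],-1]
    - [[0,0,0],[-0.015,0,-0.0005],-1]
    - [[0,0,0],[-0.018,0,-0.0005],-1]
    - [[0,0,0],[-0.021,0,-0.0005],-1]
    - [[0,0,0],[-0.024,0,-0.0005],-1]

```text
time: 13.9
position: [0.5561, -0.038, 0.1584]
tool_rot: [0.001, -0.695, 0.719, -0.001]
force: [-0.7, -3.2, -0.4]
grip_width: 0.0118
```

```bash
python3 - <<'E'
from h import *
st()
E
```

```text
t 13.9 rail x 0.0287 lat err 0.0001 origin z 0.1179 yaw 1.5371 toolz [ 0.0036 -0.0002] F rail x,y,z [-3.2   0.59 -0.36] M [-0.75  0.01  0.02] w 0.0118
```

jog_arm:
  commands:
    - [[0,0,0],[-0.004,0,0],-1]
    - [[0,0,0],[-0.008,0,0],-1]
    - [[0,0,0],[-0.012,0,0],-1]
    - [[0,0,0],[-0.016,0,0],-1]
    - [[0,0,0],[-0.02,0,0],-1]
    - [[0,0,0],[-0.024,0,0],-1]
    - [[0,0,0],[-0.028,0,0],-1]
    - [[0,0,0],[-0.032,0,0],-1]
    - [[0,0,0],[-0.036,0,0],-1]

```text
time: 15.02
position: [0.5573, -0.0018, 0.1584]
tool_rot: [0.001, -0.695, 0.719, -0.001]
force: [-1.1, -2.8, 0.1]
grip_width: 0.0115
```

```bash
python3 - <<'E'
from h import *
s=st()
for n in ("scene","side"):
    im=arm.capture(n); cv2.imwrite(f"pics/{n}6.png",im)
a=cv2.imread("pics/scene6.png");b=cv2.imread("pics/side6.png")
cv2.imwrite("pics/c12.png",np.hstack([cv2.resize(a[160:240,250:350],(400,320),interpolation=2),cv2.resize(b[160:250,245:345],(400,360),interpolation=2)[:320]]))
E
```

```text
t 15.025 rail x 0.0649 lat err 0.0001 origin z 0.1179 yaw 1.5371 toolz [ 0.0036 -0.0002] F rail x,y,z [-2.87  1.    0.12] M [-0.79  0.03 -0.06] w 0.0115
```

View pics/c12.png

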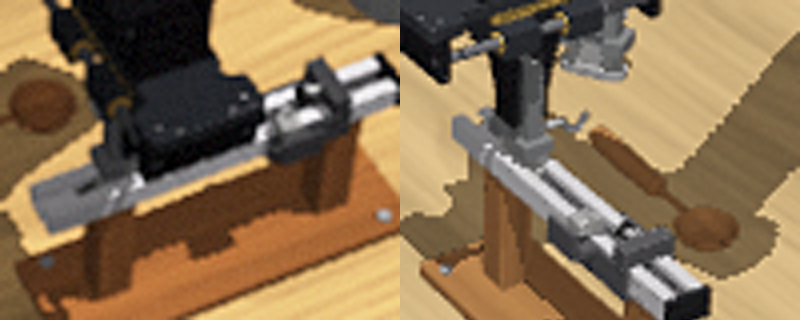

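```bash
python3 - <<'E'
from h import *
for px in ((286,213),(291.5,215),(297,220),(301,217)):
    p=atz("side",px,.14);print(px,p.round(4),p[:2]@U+.0473,p[:2]@N+.5572)
E
```

```text
(286, 213) [0.589  0.0956 0.14  ] 0.16338146290297126 -0.028153148074703038
(291.5, 215) [0.5824 0.1109 0.14  ] 0.17835591389347266 -0.021036821491469238
(297, 220) [0.5839 0.1365 0.14  ] 0.2040506860371023 -0.021633323933100357
(301, 217) [0.5673 0.1316 0.14  ] 0.19860349727658272 -0.005153560888559894
```

jog_arm:
  commands:
    - [[0,0,0],[-0.003,0,0],-1]
    - [[0,0,0],[-0.006,0,0],-1]
    - [[0,0,0],[-0.009,0,0],-1]
    - [[0,0,0],[-0.012,0,0],-1]
    - [[0,0,0],[-0.016,0,0],-1]
    - [[0,0,0],[-0.02,0,0],-1]
    - [[0,0,0],[-0.024,0,0],-1]
    - [[0,0,0],[-0.028,0,0],-1]

```text
time: 16.12
position: [0.5583, 0.0269, 0.1584]
tool_rot: [0.001, -0.695, 0.719, -0.001]
force: [0.9, -3.0, -0.2]
grip_width: 0.0121
```

```bash
python3 - <<'E'
from h import *
s=st()
E
```

```text
t 16.125 rail x 0.0936 lat err 0.0002 origin z 0.1179 yaw 1.5375 toolz [0.0037 0.0004] F rail x,y,z [-2.99 -1.03 -0.21] M [-0.78 -0.08  0.01] w 0.0121
```

jog_arm:
  commands:
    - [[0,0,0],[-0.003,0,0],-1]
    - [[0,0,0],[-0.006,0,0],-1]
    - [[0,0,0],[-0.009,0,0],-1]
    - [[0,0,0],[-0.012,0,0],-1]
    - [[0,0,0],[-0.016,0,0],-1]
    - [[0,0,0],[-0.02,0,0],-1]
    - [[0,0,0],[-0.024,0,0],-1]
    - [[0,0,0],[-0.028,0,0],-1]

```text
time: 17.12
position: [0.5592, 0.0551, 0.1584]
tool_rot: [0.001, -0.695, 0.719, -0.001]
force: [0.4, -2.1, 0.3]
grip_width: 0.0119
```

```bash
python3 - <<'E'
from h import *
s=st()
E
```

```text
t 17.125 rail x 0.1219 lat err 0.0002 origin z 0.1179 yaw 1.5375 toolz [0.0036 0.0003] F rail x,y,z [-2.09 -0.51  0.28] M [-0.78 -0.03 -0.01] w 0.0119
```

Still steady drag. I'll go on in 2 mm steps, a few rows at a time.

jog_arm:
  commands:
    - [[0,0,0],[-0.003,0,0],-1]
    - [[0,0,0],[-0.006,0,0],-1]
    - [[0,0,0],[-0.009,0,0],-1]
    - [[0,0,0],[-0.012,0,0],-1]
    - [[0,0,0],[-0.014,0,0],-1]

```text
time: 17.75
position: [0.5597, 0.0693, 0.1584]
tool_rot: [0.001, -0.695, 0.719, -0.001]
force: [0.5, -2.8, -0.0]
grip_width: 0.012
```

```bash
python3 - <<'E'
from h import *
s=st()
E
```

```text
t 17.75 rail x 0.1360 lat err 0.0003 origin z 0.1179 yaw 1.5375 toolz [0.0036 0.0004] F rail x,y,z [-2.76 -0.55 -0.  ] M [-0.83 -0.01  0.02] w 0.0120
```

jog_arm:
  commands:
    - [[0,0,0],[-0.002,0,0],-1]
    - [[0,0,0],[-0.004,0,0],-1]
    - [[0,0,0],[-0.006,0,0],-1]

```text
time: 18.12
position: [0.5599, 0.0754, 0.1584]
tool_rot: [0.001, -0.695, 0.719, -0.001]
force: [-0.4, -2.4, 0.4]
grip_width: 0.0118
```

```bash
python3 - <<'E'
from h import *
s=st()
E
```

```text
t 18.125 rail x 0.1421 lat err 0.0003 origin z 0.1179 yaw 1.5376 toolz [0.0036 0.0003] F rail x,y,z [-2.4   0.29  0.41] M [-0.8   0.02  0.01] w 0.0118
```

jog_arm:
  commands:
    - [[0,0,0],[-0.002,0,0],-1]
    - [[0,0,0],[-0.004,0,0],-1]

```text
time: 18.38
position: [0.5596, 0.079, 0.1584]
tool_rot: [0.001, -0.695, 0.719, -0.001]
force: [-0.7, -5.1, 1.2]
grip_width: 0.012
```

```bash
python3 - <<'E'
from h import *
s=st()
E
```

```text
t 18.375 rail x 0.1458 lat err 0.0007 origin z 0.1179 yaw 1.5376 toolz [ 0.0024 -0.0007] F rail x,y,z [-5.08  0.54  1.25] M [-1.36  0.35 -0.02] w 0.0120
```

Catch touched at rail x ≈ 145 mm. Home should be near 173 mm. I'll continue gently.

jog_arm:
  commands:
    - [[0,0,0],[-0.002,-0.0003,0],-1]
    - [[0,0,0],[-0.004,-0.0003,0],-1]
    - [[0,0,0],[-0.006,-0.0003,0],-1]

```text
time: 18.75
position: [0.5591, 0.0842, 0.1582]
tool_rot: [-0.001, -0.695, 0.719, -0.001]
force: [-1.6, -5.9, 1.6]
grip_width: 0.0117
```

```bash
python3 - <<'E'
from h import *
s=st()
E
```

```text
t 18.75 rail x 0.1509 lat err 0.0014 origin z 0.1177 yaw 1.5373 toolz [-0.0003 -0.0025] F rail x,y,z [-5.97  1.35  1.63] M [-2.02  0.57 -0.06] w 0.0117
```

jog_arm:
  commands:
    - [[0,0,0],[-0.002,-0.0003,0],-1]
    - [[0,0,0],[-0.004,-0.0003,0],-1]
    - [[0,0,0],[-0.006,-0.0003,0],-1]

```text
time: 19.12
position: [0.5593, 0.0903, 0.1583]
tool_rot: [-0.001, -0.695, 0.719, -0.001]
force: [-2.1, -3.7, 2.5]
grip_width: 0.012
```

```bash
python3 - <<'E'
from h import *
s=st()
E
```

```text
t 19.125 rail x 0.1570 lat err 0.0014 origin z 0.1178 yaw 1.5373 toolz [-0.0009 -0.0026] F rail x,y,z [-3.81  1.98  2.51] M [-1.14  0.57  0.06] w 0.0120
```

jog_arm:
  commands:
    - [[0,0,0],[-0.0015,-0.0003,0],-1]
    - [[0,0,0],[-0.003,-0.0003,0],-1]
    - [[0,0,0],[-0.005,-0.0003,0],-1]

```text
time: 19.5
position: [0.5595, 0.0954, 0.1581]
tool_rot: [-0.001, -0.695, 0.719, -0.0]
force: [-2.4, -3.8, 1.4]
grip_width: 0.0118
```

```bash
python3 - <<'E'
from h import *
s=st()
E
```

```text
t 19.5 rail x 0.1621 lat err 0.0014 origin z 0.1176 yaw 1.5372 toolz [-0.0015 -0.0025] F rail x,y,z [-3.91  2.23  1.43] M [-1.06  0.8   0.  ] w 0.0118
```

jog_arm:
  commands:
    - [[0,0,0],[-0.0015,0,0],-1]
    - [[0,0,0],[-0.003,0,0],-1]
    - [[0,0,0],[-0.0045,0,0],-1]
    - [[0,0,0],[-0.006,0,0],-1]

```text
time: 20.0
position: [0.5596, 0.1007, 0.1582]
tool_rot: [-0.002, -0.695, 0.719, -0.001]
force: [-1.3, -6.7, 1.4]
grip_width: 0.0116
```

```bash
python3 - <<'E'
from h import *
s=st()
E
```

```text
t 20.0 rail x 0.1674 lat err 0.0014 origin z 0.1177 yaw 1.5373 toolz [-0.002  -0.0042] F rail x,y,z [-6.79  1.08  1.37] M [-2.1   0.43  0.  ] w 0.0116
```

jog_arm:
  commands:
    - [[0,0,0],[-0.001,0,0],-1]
    - [[0,0,0],[-0.002,0,0],-1]

```text
time: 20.25
position: [0.5597, 0.102, 0.1582]
tool_rot: [-0.003, -0.695, 0.719, -0.001]
force: [-2.1, -5.6, 2.0]
grip_width: 0.0119
```

```bash
python3 - <<'E'
from h import *
s=st()
E
```

```text
t 20.25 rail x 0.1687 lat err 0.0013 origin z 0.1177 yaw 1.5373 toolz [-0.0022 -0.0055] F rail x,y,z [-5.62  1.92  1.97] M [-2.    0.41  0.06] w 0.0119
```

jog_arm:
  commands:
    - [[0,0,0],[-0.001,0,0],-1]
    - [[0,0,0],[-0.002,0,0],-1]

```text
time: 20.5
position: [0.5597, 0.1027, 0.1582]
tool_rot: [-0.004, -0.695, 0.719, -0.002]
force: [-1.0, -9.0, 2.3]
grip_width: 0.0119
```

```bash
python3 - <<'E'
from h import *
s=st()
E
```

```text
t 20.5 rail x 0.1694 lat err 0.0014 origin z 0.1177 yaw 1.5373 toolz [-0.0029 -0.0078] F rail x,y,z [-9.06  0.67  2.3 ] M [-2.5   0.29 -0.02] w 0.0119
```

jog_arm:
  commands:
    - [[0,0,0],[-0.0015,0,0],-1]
    - [[0,0,0],[-0.003,0,0],-1]

```text
time: 20.75
position: [0.5598, 0.1036, 0.1582]
tool_rot: [-0.005, -0.695, 0.719, -0.003]
force: [-0.0, -11.0, 0.6]
grip_width: 0.0119
```

```bash
python3 - <<'E'
from h import *
s=st()
E
```

```text
t 20.75 rail x 0.1704 lat err 0.0014 origin z 0.1177 yaw 1.5372 toolz [-0.004  -0.0115] F rail x,y,z [-11.    -0.33   0.59] M [-3.4  -0.04  0.02] w 0.0119
```

jog_arm:
  commands:
    - [[0,0,0],[-0.0015,0,0],-1]
    - [[0,0,0],[-0.003,0,0],-1]

```text
time: 21.0
position: [0.5598, 0.1042, 0.1581]
tool_rot: [-0.007, -0.695, 0.719, -0.004]
force: [0.9, -12.3, 0.5]
grip_width: 0.012
```

```bash
python3 - <<'E'
from h import *
s=st()
E
```

```text
t 21.0 rail x 0.1709 lat err 0.0013 origin z 0.1176 yaw 1.5371 toolz [-0.0052 -0.0158] F rail x,y,z [-12.21  -1.35   0.51] M [-3.8  -0.23  0.07] w 0.0120
```

jog_arm:
  commands:
    - [[0,-0.006,0],[-0.0005,0,0],-1]
    - [[0,-0.012,0],[-0.001,0,0],-1]

```text
time: 21.25
position: [0.5598, 0.1038, 0.158]
tool_rot: [-0.004, -0.695, 0.719, -0.0]
force: [0.3, -9.8, 0.6]
grip_width: 0.0119
```

```bash
python3 - <<'E'
from h import *
s=st()
E
```

```text
t 21.25 rail x 0.1705 lat err 0.0013 origin z 0.1175 yaw 1.5369 toolz [-0.0055 -0.0061] F rail x,y,z [-9.76 -0.64  0.59] M [-2.76  0.08  0.04] w 0.0119
```

jog_arm:
  commands:
    - [[0,-0.004,0],[-0.002,0,0],-1]
    - [[0,-0.008,0],[-0.003,0,0],-1]
    - [[0,-0.01,0],[-0.004,0,0],-1]

```text
time: 21.62
position: [0.5599, 0.1055, 0.1579]
tool_rot: [-0.002, -0.695, 0.719, 0.002]
force: [-0.3, -11.0, 0.4]
grip_width: 0.0121
```

```bash
python3 - <<'E'
from h import *
s=st()
E
```

```text
t 21.625 rail x 0.1722 lat err 0.0013 origin z 0.1174 yaw 1.5367 toolz [-0.0064 -0.0002] F rail x,y,z [-11.03  -0.13   0.42] M [-3.61 -0.12  0.01] w 0.0121
```

jog_arm:
  commands:
    - [[0,-0.004,0],[-0.002,0,0],-1]
    - [[0,-0.006,0],[-0.003,0,0],-1]
    - [[0,-0.006,0],[-0.0035,0,0],-1]

```text
time: 22.0
position: [0.56, 0.1061, 0.1578]
tool_rot: [-0.002, -0.695, 0.719, 0.003]
force: [-0.4, -12.8, 0.9]
grip_width: 0.0118
```

```bash
python3 - <<'E'
from h import *
s=st()
E
```

```text
t 22.0 rail x 0.1728 lat err 0.0013 origin z 0.1173 yaw 1.5367 toolz [-0.0076  0.0008] F rail x,y,z [-12.83  -0.09   0.92] M [-3.97 -0.09  0.09] w 0.0118
```

```bash
python3 - <<'E'
from h import *
ims={}
for n in ("wrist","scene","side"):
    ims[n]=arm.capture(n); cv2.imwrite(f"pics/{n}7.png",ims[n])
a,b,w=ims["scene"],ims["side"],ims["wrist"]
cv2.imwrite("pics/c13.png",np.hstack([cv2.resize(a[155:215,290:360],(420,360),interpolation=2),cv2.resize(b[190:250,270:330],(360,360),interpolation=2)]))
cv2.imwrite("pics/c14.png",cv2.resize(w[120:280,180:380],(750,600),interpolation=2))
E
```

```text
(no output)
```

View pics/c13.png

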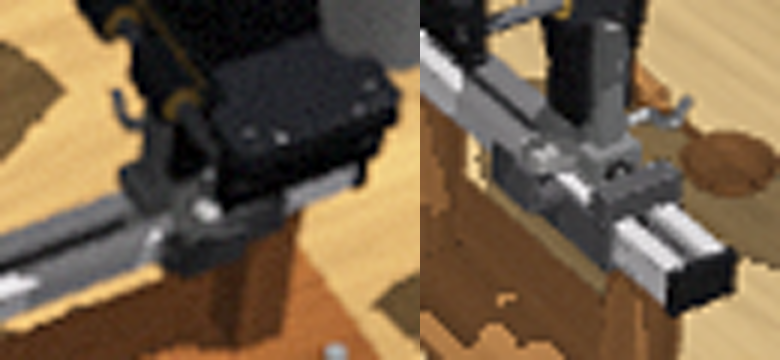

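View pics/c14.png

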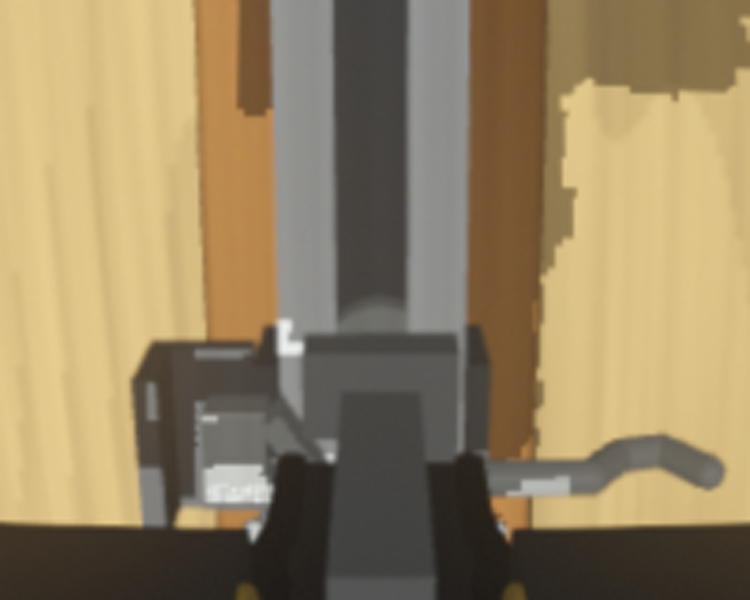

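The wrist crop shows the catch wedge ramp from (268,400) to its tip beyond (325,460), reaching past the shoe's edge (col 303) and into the gap. It looks snapped in, and the lateral force also dropped away near x = 170 mm. I'll relax backwards gently to test whether the catch holds.

jog_arm:
  commands:
    - [[0,0,0],[0.001,0,0],-1]
    - [[0,0,0],[0.002,0,0],-1]
    - [[0,0,0],[0.003,0,0],-1]

```text
time: 22.52
position: [0.56, 0.103, 0.1578]
tool_rot: [-0.002, -0.695, 0.719, 0.003]
force: [-2.0, -3.5, 0.2]
grip_width: 0.0117
```

```bash
python3 - <<'E'
from h import *
s=st()
w=arm.capture("wrist");cv2.imwrite("pics/w8.png",w)
cv2.imwrite("pics/c15.png",cv2.resize(w[190:260,210:310],(800,560),interpolation=2))
E
```

```text
t 22.525 rail x 0.1697 lat err 0.0012 origin z 0.1173 yaw 1.5365 toolz [-0.0074  0.001 ] F rail x,y,z [-3.56  1.92  0.19] M [-1.05  0.53  0.07] w 0.0117
```

View pics/c15.png

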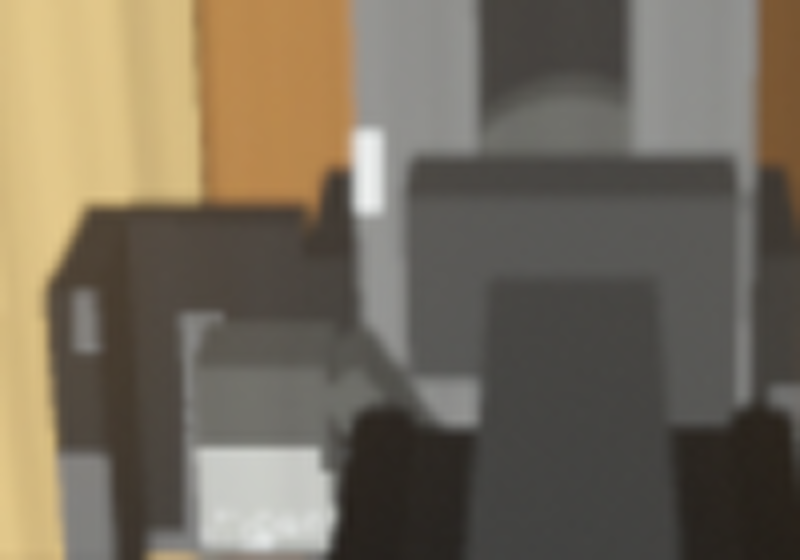

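```bash
python3 - <<'E'
from h import *
f=lambda p:(round(float(p[:2]@U+.0473)*1e3,1),round(float(p[:2]@N+.5554)*1e3,1))
P=lambda u,v:(210+u/8-.5,190+v/8-.5)
for z in (.138,.143,.1477):
    print(z,"ramp start",f(atz("wrist",P(345,320),z)),"ramp vis end",f(atz("wrist",P(440,422),z)),"shoe rear",f(atz("wrist",P(410,195),z)),f(atz("wrist",P(735,195),z)),"gap start",f(atz("wrist",P(410,376),z)))
a=cv2.imread("pics/w3.png")
P=lambda u,v:(235+u/7.5-.5,180+v/7.5-.5)
E
```

```text
0.138 ramp start (160.1, -15.8) ramp vis end (168.5, -8.8) shoe rear (150.1, -10.7) (150.1, 13.4) gap start (164.7, -11.0)
0.143 ramp start (158.0, -15.4) ramp vis end (166.2, -8.5) shoe rear (148.3, -10.4) (148.4, 13.1) gap start (162.5, -10.7)
0.1477 ramp start (156.1, -14.9) ramp vis end (164.1, -8.3) shoe rear (146.7, -10.1) (146.7, 12.7) gap start (160.5, -10.4)
```

jog_arm:
  commands:
    - [[0,0,0],[0.001,0,0],-1]
    - [[0,0,0],[0.002,0,0],-1]

```text
time: 22.82
position: [0.5599, 0.1014, 0.1578]
tool_rot: [-0.002, -0.695, 0.719, 0.003]
force: [-2.2, -2.3, 1.5]
grip_width: 0.0124
```

```bash
python3 - <<'E'
from h import *
s=st()
E
```

```text
t 22.825 rail x 0.1682 lat err 0.0011 origin z 0.1173 yaw 1.5367 toolz [-0.0071  0.0017] F rail x,y,z [-2.36  2.1   1.47] M [-0.55  0.62  0.05] w 0.0124
```

jog_arm:
  commands:
    - [[0,0,0],[0.001,0,0],-1]
    - [[0,0,0],[0.0015,0,0],-1]

```text
time: 23.08
position: [0.56, 0.1006, 0.1578]
tool_rot: [-0.001, -0.695, 0.719, 0.003]
force: [-2.9, 0.2, 1.6]
grip_width: 0.0119
```

```bash
python3 - <<'E'
from h import *
s=st()
E
```

```text
t 23.075 rail x 0.1673 lat err 0.0010 origin z 0.1173 yaw 1.5368 toolz [-0.0065  0.0029] F rail x,y,z [0.1  2.89 1.64] M [0.27 0.83 0.02] w 0.0119
```

```bash
python3 - <<'E'
from h import *
s=st()
w=arm.capture("wrist");cv2.imwrite("pics/w9.png",w)
w0=cv2.imread("pics/w8.png")
cv2.imwrite("pics/c16.png",np.hstack([cv2.resize(x[205:255,225:275],(400,400),interpolation=0) for x in (w0,w)]))
E
```

```text
t 23.075 rail x 0.1673 lat err 0.0010 origin z 0.1173 yaw 1.5368 toolz [-0.0065  0.0029] F rail x,y,z [0.1  2.89 1.64] M [0.27 0.83 0.02] w 0.0119
```

View pics/c16.png

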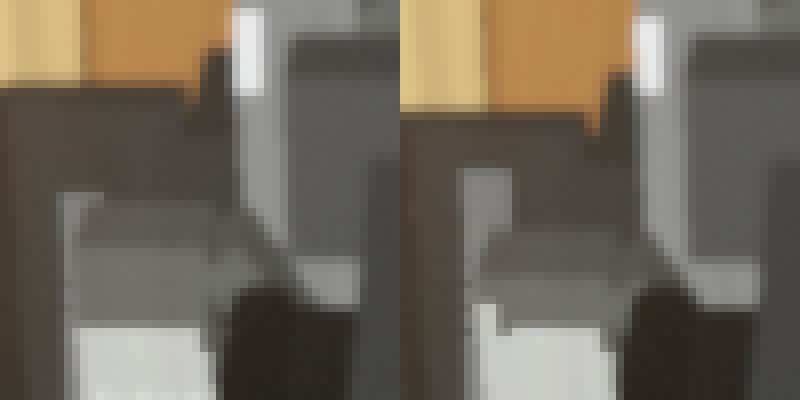

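jog_arm:
  commands:
    - [[0,0,0],[0.001,0,0],-1]
    - [[0,0,0],[0.002,0,0],-1]

```text
time: 23.38
position: [0.5601, 0.1001, 0.1577]
tool_rot: [0.0, -0.695, 0.719, 0.004]
force: [-3.4, 6.0, 1.5]
grip_width: 0.0118
```

```bash
python3 - <<'E'
from h import *
s=st()
E
```

```text
t 23.375 rail x 0.1669 lat err 0.0009 origin z 0.1172 yaw 1.5369 toolz [-0.0055  0.0057] F rail x,y,z [5.9  3.58 1.52] M [2.04 1.15 0.16] w 0.0118
```

jog_arm:
  commands:
    - [[0,0,0],[0.001,0,0],-1]
    - [[0,0,0],[0.002,0,0],-1]

```text
time: 23.62
position: [0.5602, 0.0999, 0.1577]
tool_rot: [0.002, -0.695, 0.719, 0.005]
force: [-4.1, 7.8, 0.9]
grip_width: 0.0118
```

```bash
python3 - <<'E'
from h import *
s=st()
E
```

```text
t 23.625 rail x 0.1667 lat err 0.0008 origin z 0.1172 yaw 1.5370 toolz [-0.0044  0.0089] F rail x,y,z [7.69 4.34 0.92] M [2.5  1.35 0.09] w 0.0118
```

The catch holds: pulling back stops dead at x ≈ 166.8 mm with 7.7 N of resistance. I'll relax the load and then release.

jog_arm:
  commands:
    - [[0.002,0.004,0],[-0.0003,0.0003,0],-1]
    - [[0.004,0.008,0],[-0.0006,0.0005,0],-1]
    - [[0.004,0.008,0],[-0.0006,0.0005,0],-1]

```text
time: 24.0
position: [0.56, 0.1005, 0.1579]
tool_rot: [0.0, -0.695, 0.719, 0.0]
force: [-1.1, 0.2, 1.6]
grip_width: 0.0117
```

```bash
python3 - <<'E'
from h import *
s=st()
E
```

```text
t 24.0 rail x 0.1673 lat err 0.0010 origin z 0.1174 yaw 1.5371 toolz [0.0002 0.0009] F rail x,y,z [0.21 1.12 1.61] M [0.39 0.52 0.11] w 0.0117
```

jog_arm:
  commands:
    - [[0,0,0],[0,0,0],-0.7]
    - [[0,0,0],[0,0,0],-0.5]
    - [[0,0,0],[0,0,0],-0.3]
    - [[0,0,0],[0,0,0],-0.3]
    - [[0,0,0],[0,0,0],-0.3]
    - [[0,0,0],[0,0,-0.01],-0.3]
    - [[0,0,0],[0,0,-0.03],-0.3]
    - [[0,0,0],[0,0,-0.06],-0.3]
    - [[0,0,0],[0,0,-0.1],-0.3]
    - [[0,0,0],[0,0,-0.12],-0.3]

```text
time: 25.25
position: [0.5609, 0.1006, 0.2814]
tool_rot: [0.003, -0.695, 0.719, -0.001]
force: [1.1, -0.4, -0.1]
grip_width: 0.0302
```

jog_arm:
  commands:
    - [[0,0,0],[-0.02,0,-0.03],-0.3]
    - [[0,0,0],[-0.05,0,-0.03],-0.3]
    - [[0,0,0],[-0.05,0,-0.03],-0.3]

```text
time: 25.62
position: [0.5624, 0.1519, 0.3124]
tool_rot: [0.003, -0.696, 0.718, -0.001]
force: [-0.4, -1.0, 0.0]
grip_width: 0.0301
```

```bash
python3 - <<'E'
from h import *
s=st()
ims={}
for n in ("wrist","scene","side"):
    ims[n]=arm.capture(n); cv2.imwrite(f"pics/{n}10.png",ims[n])
    for t in ("hanger","hanger_tab","hanger_shoe"): print(n,t,[(np.round(d["xy"],1).tolist(),round(d["p"],2)) for d in arm.mark_of(t,n)])
a,b,w=ims["scene"],ims["side"],ims["wrist"]
cv2.imwrite("pics/c17.png",np.hstack([cv2.resize(a[155:215,290:360],(420,360),interpolation=2),cv2.resize(b[170:240,270:340],(360,360),interpolation=2)]))
cv2.imwrite("pics/c18.png",cv2.resize(w[90:250,180:380],(750,600),interpolation=2))
x,y=(np.array([np.cos(1.536),np.sin(1.536)])*(.1673-.0473)-.5572*N)*1
print("expected origin xy",x,y)
for l in ((0,0,86),(0,0,58),(0,0,0)):
  for n in ("wrist","scene","side"): print(l,n,proj(n,[x,y,.118+l[2]/1e3]).round(1))
E
```

```text
t 25.625 rail x 0.2187 lat err 0.0004 origin z 0.2719 yaw 1.5395 toolz [0.0061 0.0031] F rail x,y,z [-0.99  0.35  0.01] M [ 0.06  0.01 -0.05] w 0.0301
wrist hanger [([281.5, 132.2], 0.92)]
wrist hanger_tab [([285.1, 139.1], 0.79)]
wrist hanger_shoe [([280.2, 137.2], 0.78)]
scene hanger [([171.4, 200.2], 0.97), ([139.4, 239.3], 0.85), ([314.9, 189.3], 0.71)]
scene hanger_tab [([164.6, 183.2], 0.84), ([317.5, 172.1], 0.76), ([132.3, 225.0], 0.56)]
scene hanger_shoe [([169.3, 192.2], 0.86), ([319.2, 185.1], 0.72), ([134.7, 235.9], 0.6)]
side hanger [([290.3, 176.6], 0.95), ([249.9, 168.4], 0.87), ([294.3, 219.7], 0.83), ([295.4, 213.4], 0.69)]
side hanger_tab [([246.5, 148.3], 0.75), ([289.8, 157.5], 0.69), ([295.1, 204.0], 0.59)]
side hanger_shoe [([295.1, 212.1], 0.86), ([250.5, 161.8], 0.82), ([293.4, 168.1], 0.61)]
expected origin xy 0.5610374261614092 0.10054275929265802
(0, 0, 86) wrist [[279.1 144.4]]
(0, 0, 86) scene [[319.4 169.5]]
(0, 0, 86) side [[296.8 190. ]]
(0, 0, 58) wrist [[279.4 140.6]]
(0, 0, 58) scene [[318.4 177. ]]
(0, 0, 58) side [[296.3 199.1]]
(0, 0, 0) wrist [[279.9 134.7]]
(0, 0, 0) scene [[316.6 191.7]]
(0, 0, 0) side [[295.3 217.3]]
```

View pics/c17.png

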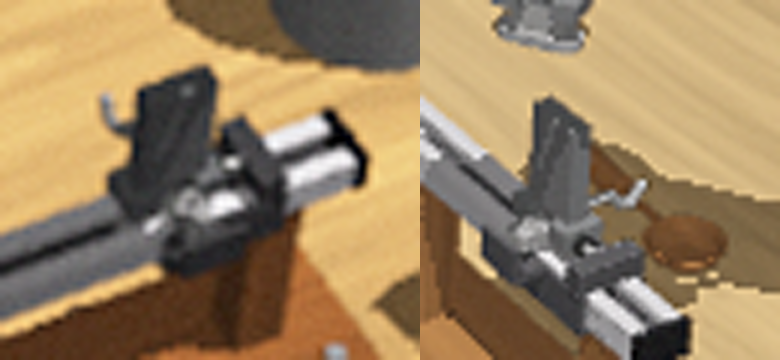

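View pics/c18.png

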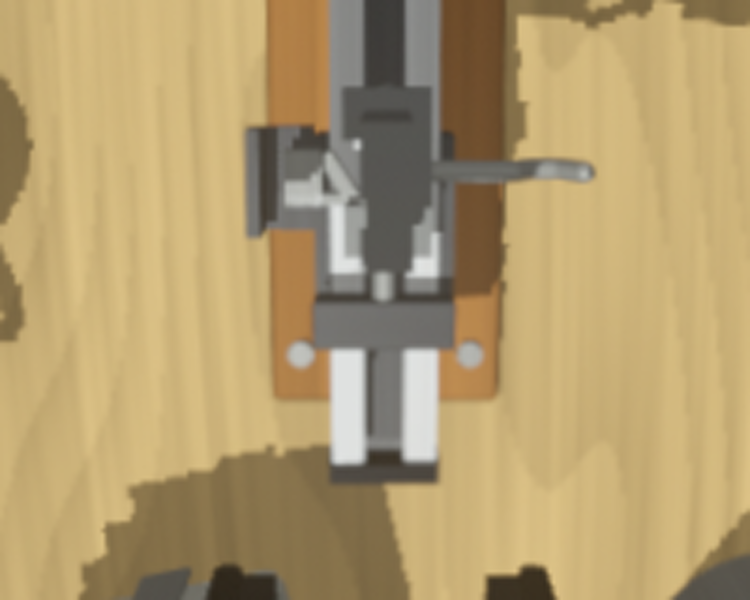

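View pics/scene10.png

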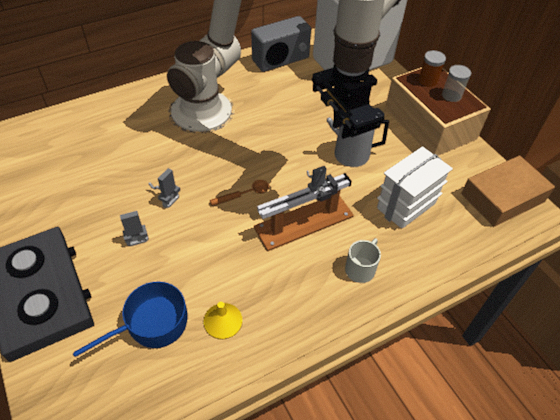

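```bash
python3 - <<'E'
import cv2
w=cv2.imread("pics/wrist10.png");cv2.imwrite("pics/c19.png",cv2.resize(w[108:173,240:310],(640,594),interpolation=2))
E
```

```text
(no output)
```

View pics/c19.png

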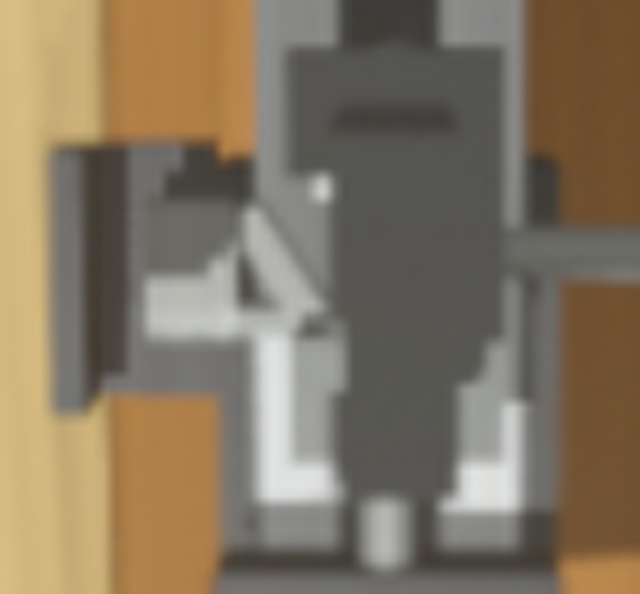

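The zoom shows the wedge tip at (325,315) inside the shoe gap, with the front shoulder (295–345, 330–460) directly beyond its back face and the buffer button at (385,530) against the shoe's front. The catch has snapped in and the robot is clear.

```bash
python3 -c "
from bench import arm
print(arm.job_done())"
```

```text
the job is handed in; nothing more can be done
None
```

The hanger is in the rail with the catch snapped in behind its front shoulder, and I handed the job in at about 26 s of the 72 s allowed. Handing in gives no verdict, so the result below rests on my own checks.

**Choosing the hanger:** three look-alikes stood on the shelf. The one at scene pixel (172,236) fitted the given size exactly (scale 1.000). The other two were about 1.27 times too large.

**Fitting it:** I gripped it by the tab and fed it into the mouth with no side contact. Sliding drag was about 3 N. The catch first resisted at about 145 mm along the rail. The wrist force peaked at about 13 N in the readings between moves, against the 25 N limit on the rail.

**Last checks:**
- **Catch:** pulling back gently, the hanger stopped at about 167 mm against nearly 8 N. The final wrist picture shows the catch wedge sitting in the shoe gap behind the front shoulder.
- **Buffer:** the final picture shows the button touching the front of the shoe. How far it is pressed in was inferred from the forces and the stop position, not measured.
- **Release:** the gripper is open and clear, and the hanger stands upright where I expected it, to within a few pixels in all three cameras.
- **Bystanders:** they look unmoved in the scene picture; I did not measure their positions.
- **Disagreements:** the catch pushed the hanger about 1 mm sideways, within the 4 mm allowed. The wrist camera read about 1.8 mm off sideways, which I corrected by measuring the hanger and rail in the same picture.

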